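Load the spray washer and let its lift down

TASK

Load the spray washer: stand every polished ball knob from the wooden stand upright, ball down, in a wire ring of the lift tray, and lower the hold-down plate over the tray's two locating pins until it rests flush on the posts. Then throw the pawl lever over to release, wind the crank up a little so that the loaded pawl can spring out, and let the crank turn back slowly, keeping hold of it so that the lift never runs away, until the tray is fully down. Finally throw the pawl lever back to hold; leave the other things on the bench where they are.

Things in the scene. Friction and masses are not known exactly. Their poses are not given: they have to be found in the camera images.
- washer: bench-top spray washer, fixed to the bench: open stainless chamber 158 (x) by 178 (y) mm, 140 mm high; grey gearbox 105 (x) by 110 (y) mm, 172 mm high, against its right (-y) side, fronts in line at x = -79. Origin: centre of the chamber's underside; x points front to back, y left, z up. The lift tray's upper side is at z = 121 mm when up, 45 when down
- plate_rest (a point): midway between the tops of the tray's two posts (moves with the lift; axes as the washer's). Posts 14 mm thick stand 64 mm to either side along y and rise 47 mm from the tray; on each a locating pin 8 mm thick rises 22 mm more, its last 7 mm tapered. The plate is flush when its origin is here
- seat_1 (a point): where a ball's centre lies when it sits in wire ring 1 of the tray (x -37, y +44 mm from the tray's middle; moves with the lift). The ring, 36 mm across between wire centres, of 4 mm wire, lies 16 mm below this point, 12 mm above the tray; four alike, any knob in any ring
- seat_2 (a point): where a ball's centre lies when it sits in wire ring 2 of the tray (x -37, y -44 mm from the tray's middle; moves with the lift). As ring 1
- seat_3 (a point): where a ball's centre lies when it sits in wire ring 3 of the tray (x +37, y +44 mm from the tray's middle; moves with the lift). As ring 1
- seat_4 (a point): where a ball's centre lies when it sits in wire ring 4 of the tray (x +37, y -44 mm from the tray's middle; moves with the lift). As ring 1
- knob_1: polished steel ball knob, 0.14 kg: ball 44 mm across, shank 14 mm thick that ends 60 mm from the ball's centre (plain from 30 to 57 mm). Origin: the ball's centre; z along the shank. 2 to 4 knobs stand ball down, shank up, in the wooden stand. Hold it by the shank, fingertips no lower than 24 mm above the ball's centre
- knob_2: another knob like knob_1; may be absent
- knob_3: another knob like knob_1; may be absent
- knob_4: another knob like knob_1; may be absent
- stand: wooden stand for the knobs, fixed, 138 by 138 mm, 22 mm thick, with four holes 34 mm across at (+-34, +-34) mm; origin: centre of its underside; a ball's centre lies 36 mm above the origin
- hold_down: steel hold-down plate 136 (x) by 156 (y) by 4 mm, 0.3 kg; two 10 mm holes at (0, +-64) mm for the pins, four openings 32 mm across at (+-37, +-44) for the shanks; fits either way round. Black handle bar 12 mm thick (across x), 52 long (along y), 14 high, its middle 36 mm above the origin, open beneath. Origin: centre of its underside; starts flat on the bench
- lift (a joint): how far the tray is down, m: about 0 when up as at the start, 0.0756 when fully down; 0.028 m per rad of the crank, to which it is geared. The load (about 15 N) wants to run down
- crank (a joint): crank angle, rad: 0 at the start, 2.7 with the tray down; grows clockwise as seen from the front (the robot's side), which lowers the tray; can be wound back to -0.42. Radius 65 mm; at 0 the handle stands 68 degrees left of straight up, it passes over the top and ends 87 degrees to the right. Free of the pawl it runs down by itself; holding it takes 6 to 8 N at the handle
- crank_axis (a point): point of the crank's axis (which runs along the washer's x) on the gearbox front; in the washer's frame at (-79, -139, 120) mm
- crank_grip (a point): middle of the crank handle: a free-spinning black sleeve 20 mm thick, 66 mm long, along the washer's x axis, 73 mm in front of the gearbox front; can be gripped across from above and led round the crank's circle with the gripper kept pointing down
- pawl_lever (a joint): throw lever of the pawl, rad: 0 = hold (leaning 26 degrees left), 0.9 = release (26 degrees right, clockwise from the front). It stays where it is left; about 3 N at its knob moves it. It turns about an axis along x at y = -179, z = 156 mm in the washer's frame
- lever_knob (a point): centre of the 18 mm black ball knob on the pawl lever, 58 mm from its pivot; the 8 mm stem stands at x = -63 mm in the washer's frame and shows above the gearbox top; can be pushed sideways by shut fingers from above
- pawl (a joint): angle of the sprung pawl relative to its lever, rad: about 0 when it holds the ratchet wheel; with the lever at release it reads about -0.9 while the load still jams it in the wheel, and about -0.3 once it has sprung out, which happens when the crank is wound up (negative) by 0.1 rad or more
- sand_block: black rubber sanding block, 64 by 118 by 41 mm; leave it alone
- foam_waffle: round black waffle foam pad, 85 mm across; leave it alone
- pad_spanner: flat steel open spanner, 168 mm long, on the bench in front of the washer; leave it alone
There are look-alikes about, which are no part of the job. Leave any green, purple or yellow look-alike of the knob_2 alone.

How it is judged (in metres and radians):
On the way, in this order (a step that is already met when the one before it is completed fails the run):
1. every knob stands upright in a ring and the hold-down plate rests flush over the pins, with the lift still held up by its pawl ((distance between knob_1 and seat_1 below 0.006 m or distance between knob_1 and seat_2 below 0.006 m or distance between knob_1 and seat_3 below 0.006 m or distance between knob_1 and seat_4 below 0.006 m) and angle between each of knob_1, knob_2, knob_3, knob_4's own z axis and vertical below 0.17 rad and (distance between knob_2 and seat_1 below 0.006 m or distance between knob_2 and seat_2 below 0.006 m or distance between knob_2 and seat_3 below 0.006 m or distance between knob_2 and seat_4 below 0.006 m) and (distance between knob_3 and seat_1 below 0.006 m or distance between knob_3 and seat_2 below 0.006 m or distance between knob_3 and seat_3 below 0.006 m or distance between knob_3 and seat_4 below 0.006 m) and (distance between knob_4 and seat_1 below 0.006 m or distance between knob_4 and seat_2 below 0.006 m or distance between knob_4 and seat_3 below 0.006 m or distance between knob_4 and seat_4 below 0.006 m) and distance between hold_down and plate_rest below 0.004 m and angle between the z axis of hold_down and the z axis of plate_rest, either way round below 0.03 rad and value of joint lift below 0.012 m and value of joint pawl_lever below 0.3 rad), for 0.3 s.
2. the lift has been let fully down (value of joint lift above 0.072 m), for 0.3 s.
At the end, for the whole second after the job is handed in: Every knob's ball lies within 6 mm of its place in a ring and its shank within about 10 degrees of vertical; the hold-down plate lies flush on the posts (within 4 mm and 1.7 degrees); the lift is down (joint above 0.072 m); the pawl lever is back at hold (below 0.15 rad); all at rest ((distance between knob_1 and seat_1 below 0.006 m or distance between knob_1 and seat_2 below 0.006 m or distance between knob_1 and seat_3 below 0.006 m or distance between knob_1 and seat_4 below 0.006 m) and angle between each of knob_1, knob_2, knob_3, knob_4's own z axis and vertical below 0.17 rad and (distance between knob_2 and seat_1 below 0.006 m or distance between knob_2 and seat_2 below 0.006 m or distance between knob_2 and seat_3 below 0.006 m or distance between knob_2 and seat_4 below 0.006 m) and (distance between knob_3 and seat_1 below 0.006 m or distance between knob_3 and seat_2 below 0.006 m or distance between knob_3 and seat_3 below 0.006 m or distance between knob_3 and seat_4 below 0.006 m) and (distance between knob_4 and seat_1 below 0.006 m or distance between knob_4 and seat_2 below 0.006 m or distance between knob_4 and seat_3 below 0.006 m or distance between knob_4 and seat_4 below 0.006 m) and distance between hold_down and plate_rest below 0.004 m and angle between the z axis of hold_down and the z axis of plate_rest, either way round below 0.03 rad and value of joint lift above 0.072 m and value of joint pawl_lever below 0.15 rad and linear speed of each of knob_1, knob_2, knob_3, knob_4, hold_down below 0.02 m/s); the robot touches nothing.
It fails at once if the lift runs down faster than 0.12 m/s (velocity of joint lift above 0.12 m/s).
It fails at once if a bystander (sanding block, black foam pad, spanner) is moved more than 20 mm (distance of any of sand_block, foam_waffle, pad_spanner from where it was at the start of the episode above 0.02 m).
Of knob_1, knob_2, knob_3, knob_4 only 2 to 4 are there at a start; the rules pass over those that are not, and their reading is None.
At some moment in a run one of hold_down may be knocked a few centimetres aside while the robot is not near it.
It also fails if it takes over 210 s, if anything falls off the work surface, if the arm or the gripper's body presses on something with over 40 N, if the wrist force passes 120 N, or if a joint passes its speed limit or range.

ROBOT

A 6-joint arm with a two-finger parallel gripper is mounted at the origin on a cart in front of the work surface, level with it; the furniture and walls round the work are solid. World frame = base frame: x ahead of the robot, y to its left, z up, the work surface at z = 0. Lengths are in mm, angles in degrees, forces in N, time in s.
With the tool pointing down it reaches from about 325 to 775 mm from the base axis. Payload 9.3 kg.
Tool frame: the origin (TCP) lies at the very end of the fingers, on their centre line; the grasp point (between the pads) lies grip_depth behind it (grip_depth is the distance from the TCP to the grasp point, in mm); z points along the fingers, y is the line along which they close (so a half turn about z gives the same grasp; the last joint's range is limited). The gripper opens to 85 mm and grips with 20 to 120 N. Pads are 22 mm wide; open, the fingers measure 114 mm over their backs; the gripper's body (76 mm by 85 mm) begins 54 mm behind the grasp point. The pads swing forward as they close: fully open they stand 13 mm farther back than shut.
Start: joints at [-79.905, 14.817, 1.232, 76.415, 0, 81.257], TCP at [177.592, -520.536, 231.279] pointing down, gripper open.
Joint ranges: [-174.27, 174.27], [-52.1, 104.24], [-59.71, 78.15], [-110.17, 111.67], [-87.03, 83.33], [-180, 180]. Speed limits (degrees/s): [127.2, 127.2, 159.86, 180, 180, 180].

INTERFACE

Orientations are given as [roll, pitch, yaw] about the fixed x, y, z axes, in that order (R = Rz(yaw) Ry(pitch) Rx(roll)).
In Python, from plant import * gives the robot as it stands.
- The arm moves only by the shell command python3 -m creep 'ROWS' [FORCE]. ROWS is JSON, a list of rows, each an object with "slide": the shift along the world's x, y, z in mm, a list of three; "roll": the turn about the world's z in degrees; "claw": the opening, from 0 (shut) to 1 (fully open). In form: [{"slide": [x, y, z], "roll": roll, "claw": claw}, ...]. A call has 1 to 5 rows; each row shifts and turns the commanded pose from where the row before left it; what a row does not reach is not made up. A row lasts 1/8 s, in which the tool goes at most 62.5 mm and 10.7 degrees, less where a joint would pass 70% of its speed; a pose out of reach is approached as far as the arm can. A call is refused whole if a number of a shift passes 62.5 or a number of a turn 10.7, either way. A call with a gripper value outside its range is refused whole. The fingers move at their own pace and stop on an object; FORCE is the grip in N (left out, the last holds). Time passes only in rows, so rows that do not move let the fingers close. It gives the time, the measured TCP pose, the force, the opening and the grip force at its end, in the units of the state.
- get_obs(): the state, without advancing time (a new reading comes with each control period).
- get_image(name): name is "side" or "top" or "wrist"; returns the picture (420x560x3 uint8, red, green, blue); there is no depth.
- camera_info(name): a dict with "intrinsics" (3x3 intrinsics, pixels), "T" (4x4, takes a point from camera to world coordinates); the wrist camera has in their place "tool_from_camera" (4x4, takes a point from camera to tool coordinates, whose origin is the TCP and whose axes are the flange's). Camera axes: x right, y down, z forward; pixel columns grow to the right and rows downward; lengths in mm; the calibration is good to about 2 mm. The wrist camera is an equidistant fisheye: a pixel r from the principal point sees the ray r / f radians off the axis. A picture is of the moment at which its call begins: read the wrist's pose just before it. camera_info takes no time and is no camera call.
- job_done(): hands the job in; it is judged then, once.
Trained networks look in the newest picture that a camera, given by its name, has taken for a name from the list of things; names that differ only in an ending like _2 or _b are one class to them, and where a whole thing is asked for, a point or a joint stands for the part that bears it (a point fixed in the world has none). Each returns a list of dicts, best first, with "score" (0 to 1); they miss things now and then, are a little off and sometimes report something else, mostly with a low value. They report only what shows in the picture. A call takes as long as a camera call. They do not tell look-alikes from the thing itself.
- spot_in(camera, name): "centre" ([x, y, z] in mm, in world coordinates, good to about 4 mm: the middle of the surface that is visible of it).
The state is a dict: "time_s": time; "qpos": joint angles; "joint_velocities": joint speeds; "effort": joint torques, N m; "tool_pos": TCP position; "orientation": TCP orientation; "contact_force": force on the tool from outside, world axes, zero at the start; "torque": the same for the moment, N m; "finger_gap": opening from 0.0 (shut) to 1.0 (fully open); "gripper_force": force on a finger pad.
Only numpy, scipy, OpenCV 4.12 (cv2) and the standard library are available. Lean on these libraries where they do the work, as an engineer would, in place of code of your own. Each camera call takes 0.05 s, during which the arm holds its last target. There are 200 camera calls.

## Working session

There is one attempt and no reset: what is moved stays moved. The work goes in short steps, Python scripts to look and compute and a shell command to move; the robot and the scene stay as the last step left them, time stands still between calls to the robot, and variables do not carry over. Pictures are saved under pics/ and viewed, at most 17 in all, crops included, and the job is handed in when it is done.

```bash
mkdir -p pics; ls; cat > h.py <<'E'
from plant import *
import numpy as np, cv2
def save(n,f,crop=None,s=1):
    im=get_image(n)
    if crop: im=im[crop[1]:crop[3],crop[0]:crop[2]]
    if s!=1: im=cv2.resize(im,None,fx=s,fy=s,interpolation=cv2.INTER_CUBIC)
    cv2.imwrite('pics/'+f,im[:,:,::-1]); 
def px(n,p):
    c=camera_info(n);T=np.array(c['T']);q=np.linalg.inv(T)@np.r_[p,1];u=np.array(c['intrinsics'])@q[:3];return u[:2]/u[2]
def onz(n,u,v,z):
    c=camera_info(n);T=np.array(c['T']);d=T[:3,:3]@np.linalg.inv(np.array(c['intrinsics']))@[u,v,1];o=T[:3,3];return o+d*(z-o[2])/d[2]
E
python3 - <<'E'
from h import *
a=get_image('top');b=get_image('side')
cv2.imwrite('pics/a.png',a[:,:,::-1]);cv2.imwrite('pics/b.png',b[:,:,::-1])
for n in ['top','side']:
  print(n,camera_info(n)['T'],camera_info(n)['intrinsics'])
  for k in ['washer','knob_1','stand','hold_down','crank_grip','lever_knob','sand_block','foam_waffle','pad_spanner']:
    print(k,[(round(d['score'],2),[round(x) for x in d['centre']],px(n,d['centre']).round()) for d in spot_in(n,k)])
print(get_obs())
E
```

```text
pics
top [[ 1.43614567e-02 -9.91706285e-01  1.27719976e-01  3.56676595e+02]
 [-9.99893778e-01 -1.39261596e-02  4.30058940e-03 -2.30093350e+01]
 [-2.48627277e-03 -1.27768172e-01 -9.91800944e-01  1.43552566e+03]
 [ 0.00000000e+00  0.00000000e+00  0.00000000e+00  1.00000000e+00]] [[422.48917279   0.         272.36175328]
 [  0.         422.48917279 213.10960984]
 [  0.           0.           1.        ]]
washer [(0.59, [603, -2, 115], array([268., 189.]))]
knob_1 [(0.71, [464, -210, 42], array([330., 236.])), (0.71, [360, -461, 38], array([407., 269.])), (0.7, [366, -353, 38], array([374., 266.])), (0.62, [536, -363, 51], array([377., 214.]))]
stand [(0.6, [504, -340, 26], array([369., 225.]))]
hold_down [(0.97, [471, 359, 4], array([162., 232.])), (0.27, [603, -3, 118], array([268., 189.])), (0.2, [472, -17, 151], array([272., 229.]))]
crank_grip [(0.48, [477, -14, 154], array([271., 228.]))]
lever_knob []
sand_block [(0.72, [347, -136, 38], array([308., 271.])), (0.23, [523, -108, 154], array([302., 213.]))]
foam_waffle [(0.96, [672, -386, 17], array([381., 176.])), (0.35, [604, -5, 1
[... 1447 characters left out ...]
{'time_s': 1.0, 'qpos': array([-7.99050676e+01,  1.48163798e+01,  1.23234854e+00,  7.64162528e+01,
        1.30013713e-04,  8.12536485e+01]), 'joint_velocities': array([-0.06248199, -0.10109915, -0.13639549,  0.01393047, -0.03210593,
        0.08137382]), 'effort': array([-1.79498522e-03, -5.55390465e+01,  3.44735241e+01,  1.49462474e-03,
       -2.94532629e-04, -4.96327152e-05]), 'tool_pos': array([ 177.58905866, -520.53434486,  231.28501868]), 'orientation': array([-1.79999739e+02, -1.71701435e-04,  1.88412839e+01]), 'contact_force': array([-0.66471644,  0.00555416,  0.53853115]), 'torque': array([0.04947843, 0.02391447, 0.00838034]), 'gripper_force': 0.0, 'finger_gap': 1.0014037033354115}
```

View pics/a.png

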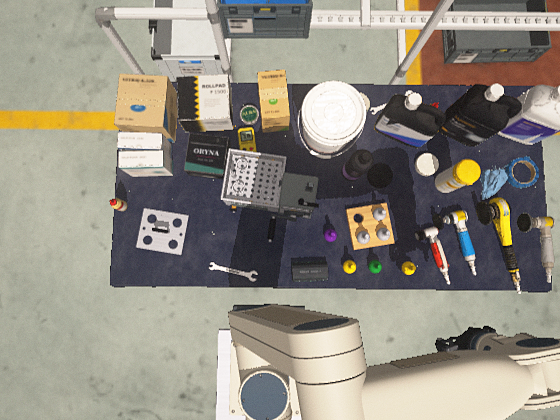

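View pics/b.png

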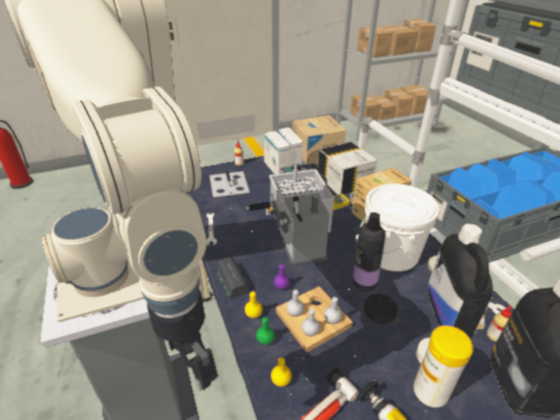

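The top view shows the washer at about (268,185), the stand at (370,225) and the plate at (162,232). The purple (330,236), yellow (349,267; 408,268) and green (376,267) balls are look-alikes off the stand. The real knobs are the steel ones in the stand. I'll confirm that in an enlarged crop.

```bash
python3 - <<'E'
import cv2,numpy as np
a=cv2.imread('pics/a.png');b=cv2.imread('pics/b.png')
def c(im,x,y):
    return cv2.resize(im[y:y+75,x:x+100],(400,300),interpolation=cv2.INTER_CUBIC)
cv2.imwrite('pics/c.png',np.vstack([np.hstack([c(a,320,190),c(b,262,280)]),np.hstack([c(a,222,142),c(a,112,194)])]))
E
```

```text
(no output)
```

View pics/c.png

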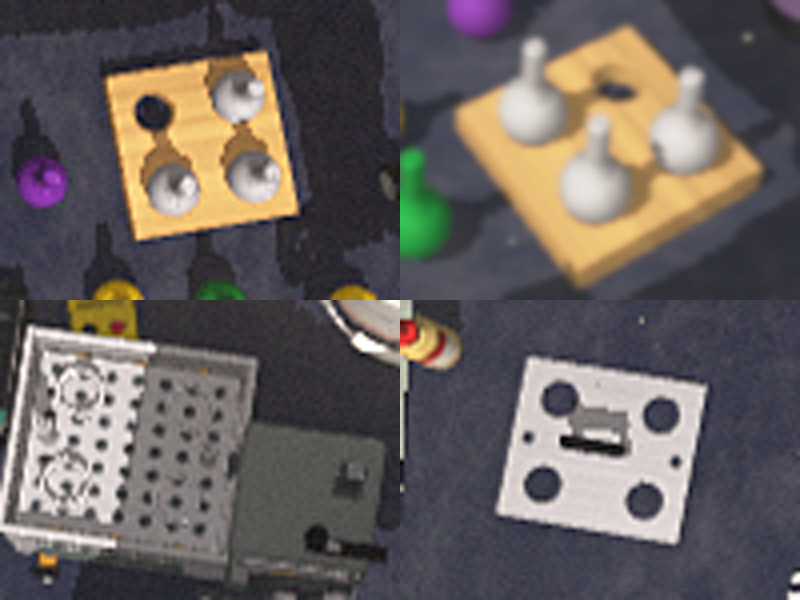

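The crop shows three steel knobs in the stand and an empty back-left hole. The yellow, green and purple ones stand outside it. The plate's handle bar and holes are clear, and the tray is up. Next I'll fit the poses.

```bash
cat >> h.py <<'E'
def fit(P,Q):
    P=np.array(P,float)[:,:2];Q=np.array(Q,float)[:,:2];p=P-P.mean(0);q=Q-Q.mean(0)
    t=np.arctan2((p[:,0]*q[:,1]-p[:,1]*q[:,0]).sum(),(p*q).sum());R=np.array([[np.cos(t),-np.sin(t)],[np.sin(t),np.cos(t)]])
    o=Q.mean(0)-R@P.mean(0); return o,np.degrees(t),R,(R@P.T).T+o-Q
E
python3 - <<'E'
from h import *
np.set_printoptions(precision=1,suppress=True)
def w(l,ox,oy,z): return [onz('top',ox+u/4,oy+v/4,z) for u,v in l]
r=fit([(69,69),(69,-69),(-69,-69),(-69,69)],w([(105,77),(267,52),(298,212),(135,240)],320,190,22));print('stand',r)
for s in [(34,34),(34,-34),(-34,-34),(-34,34)]: print(r[2]@s+r[0])
print('knob tops', w([(255,88),(265,172),(183,185)],320,190,96), w([(237,97),(250,175),(171,187)],320,190,36))
print('plate',fit([(68,78),(68,-78),(-68,-78),(-68,78),(0,64),(0,-64)],w([(127,57),(308,83),(278,244),(97,214),(128,137),(276,162)],112,194,4)))
W=w([(30,25),(257,55),(3,233)],222,142,140)+w([(385,135),(375,258)],222,142,172)
print('washer',fit([(79,89),(79,-89),(-79,89),(26,-194),(-79,-194)],W),W)
print(camera_info('wrist'))
E
```

```text
stand (array([ 499.1, -346.4]), np.float64(9.944805247808638), array([[ 1. , -0.2],
       [ 0.2,  1. ]]), array([[-0.2, -0.4],
       [ 0.3,  0.7],
       [-0.8,  0. ],
       [ 0.7, -0.3]]))
[ 526.7 -307. ]
[ 538.4 -374. ]
[ 471.4 -385.7]
[ 459.7 -318.8]
knob tops [array([ 537.7, -373.1,   96. ]), array([ 470.6, -379.7,   96. ]), array([ 459.3, -314.5,   96. ])] [array([ 538.1, -373.6,   36. ]), array([ 473. , -383.2,   36. ]), array([ 462.1, -317.6,   36. ])]
plate (array([473.5, 355.5]), np.float64(-8.093781088580819), array([[ 1. ,  0.1],
       [-0.1,  1. ]]), array([[ 0.2, -0.6],
       [-1.6,  0.8],
       [ 1. ,  0.1],
       [-0.1,  0.3],
       [-0.5, -0.4],
       [ 1. , -0.2]]))
washer (array([635.5,  39.1]), np.float64(-5.833299498702041), array([[ 1. ,  0.1],
       [-0.1,  1. ]]), array([[-4.7, -1.2],
       [-1. ,  1. ],
       [ 4.4, -1.5],
       [ 5.5, -0.7],
       [-4.1,  2.4]])) [array([727.9, 120.8, 140. ]), array([706.1, -58.5, 140. ]), array([561.6, 137.2, 140. ]), array([ 636.2, -155.8,  172. ]), array([ 541.4, -148.3,  172. ])]
{'intrinsics': array([[325.2,   0. , 282.5],
       [  0. , 325.2, 211.5],
       [  0. ,   0. ,   1. ]]), 'tool_from_camera': array([[   0. ,   -1. ,   -0.3,   76. ],
       [   1. ,    0. ,    0. ,    0.4],
       [  -0. ,   -0.3,    1. , -142.5],
       [   0. ,    0. ,    0. ,    1. ]])}
```

```bash
cat >> h.py <<'E'
from scipy.spatial.transform import Rotation as Ro
def Twc():
    o=get_obs();T=np.eye(4);T[:3,:3]=Ro.from_euler('xyz',o['orientation'],degrees=True).as_matrix();T[:3,3]=o['tool_pos']
    return T@np.array(camera_info('wrist')['tool_from_camera'])
def wonz(T,u,v,z):
    K=np.array(camera_info('wrist')['intrinsics']);dx,dy=(u-K[0,2])/K[0,0],(v-K[1,2])/K[1,1];r=np.hypot(dx,dy)+1e-12
    d=T[:3,:3]@[np.sin(r)*dx/r,np.sin(r)*dy/r,np.cos(r)];return T[:3,3]+d*(z-T[2,3])/d[2]
def wpx(T,p):
    K=np.array(camera_info('wrist')['intrinsics']);q=(np.linalg.inv(T)@np.r_[p,1])[:3];r=np.hypot(q[0],q[1]);t=np.arctan2(r,q[2])
    return np.array([K[0,2]+K[0,0]*t*q[0]/r,K[1,2]+K[1,1]*t*q[1]/r])
def wsave(f):
    T=Twc();im=get_image('wrist');cv2.imwrite('pics/%s.png'%f,im[:,:,::-1]);np.save('pics/%s.npy'%f,T);return T
E
python3 -c "
import plant;print([n for n in dir(plant) if n[0]!='_'],getattr(plant,'grip_depth',None))"
python3 -m creep '[{"slide":[60,44,-5],"roll":-8.3,"claw":0.6},{"slide":[60,44,-5],"roll":-8.3,"claw":0.6},{"slide":[60,44,-5],"roll":-8.3,"claw":0.6},{"slide":[60,44,-5],"roll":0,"claw":0.6},{"slide":[0,0,0],"roll":0,"claw":0.6}]' 40
python3 - <<'E'
from h import *
T=wsave('s1')
print([(round(d['score'],2),[round(x) for x in d['centre']]) for d in spot_in('wrist','knob_1')])
E
```

```text
['PlanningError', 'camera_info', 'get_image', 'get_obs', 'grip_depth', 'job_done', 'spot_in'] 18.700000000000003
time_s: 1.62
tool_pos: [381.5, -370.1, 214.3]
orientation: [-180.0, -0.0, -5.7]
contact_force: [-1.1, 0.2, -0.4]
finger_gap: 0.596
gripper_force: 0.0
[(0.97, [368, -463, 40]), (0.89, [459, -319, 50]), (0.82, [467, -220, 34]), (0.77, [534, -373, 55]), (0.73, [366, -280, 35]), (0.62, [372, -360, 38]), (0.6, [473, -386, 49])]
```

View pics/s1.png

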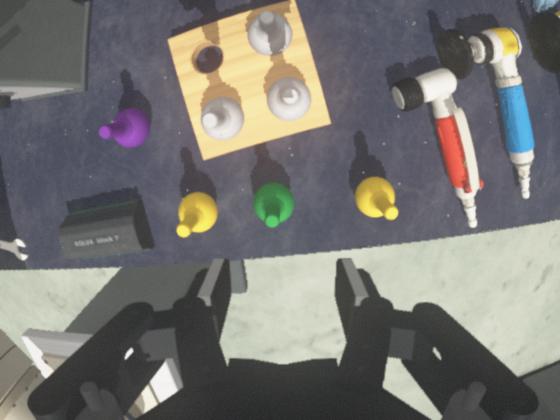

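The wrist view shows three steel knobs in the stand, with shank tops at about (267,18), (291,95) and (209,119). The coloured ones are outside it.

```bash
python3 - <<'E'
from h import *
np.set_printoptions(precision=1,suppress=True)
T=np.load('pics/s1.npy');print(T[:3,3])
for u,v in [(267,18),(291,95),(209,119)]: print(wonz(T,u,v,96))
r=fit([(69,69),(69,-69),(-69,-69),(-69,69)],[wonz(T,u,v,22) for u,v in [(169,39),(294,0),(330,123),(205,159)]]);print(r)
for s in [(34,-34),(-34,-34),(-34,34)]: print(r[2]@s+r[0])
o=get_obs();print(o['tool_pos'],o['orientation'])
E
```

```text
[ 457.3 -378.1  356.8]
[ 537.1 -373.7   96. ]
[ 471.4 -386.2   96. ]
[ 460.  -318.9   96. ]
(array([ 498.6, -346.8]), np.float64(10.073117505657901), array([[ 1. , -0.2],
       [ 0.2,  1. ]]), array([[ 0.3,  1. ],
       [ 1.2, -1. ],
       [-0.6, -1.3],
       [-0.8,  1.2]]))
[ 538.  -374.4]
[ 471.1 -386.3]
[ 459.2 -319.3]
[ 379.2 -372.5  214.5] [180.    0.   -5.9]
```

```bash

python3 -m creep '[{"slide":[20,40,24],"roll":0,"claw":0.6},{"slide":[20,40,24],"roll":0,"claw":0.6},{"slide":[20,40,24],"roll":0,"claw":0.6},{"slide":[20,40,24],"roll":0,"claw":0.6},{"slide":[20,40,0],"roll":0,"claw":0.6}]'
python3 -m creep '[{"slide":[20,40,0],"roll":0,"claw":0.6},{"slide":[20,40,0],"roll":0,"claw":0.6},{"slide":[0,40,0],"roll":0,"claw":0.6},{"slide":[0,40,0],"roll":0,"claw":0.6},{"slide":[0,0,0],"roll":0,"claw":0.6}]'
python3 - <<'E'
from h import *
T=wsave('w1')
for k in ['crank_grip','lever_knob','washer']:
  print(k,[(round(d['score'],2),[round(x) for x in d['centre']],wpx(T,d['centre']).round()) for d in spot_in('wrist',k)])
E
```

```text
time_s: 2.35
tool_pos: [479.2, -173.6, 312.5]
orientation: [179.9, -0.2, -6.2]
contact_force: [0.1, -0.6, -0.5]
finger_gap: 0.597
gripper_force: 0.0
time_s: 2.98
tool_pos: [518.5, -12.5, 310.8]
orientation: [-180.0, -0.0, -6.0]
contact_force: [0.0, -0.7, -0.7]
finger_gap: 0.6
gripper_force: 0.0
crank_grip [(0.69, [476, -16, 156], array([290., 236.])), (0.62, [608, -5, 140], array([265., 101.])), (0.6, [526, -107, 158], array([380., 178.]))]
lever_knob [(0.94, [524, -103, 158], array([376., 181.]))]
washer [(0.84, [608, -6, 139], array([266., 101.]))]
```

View pics/w1.png

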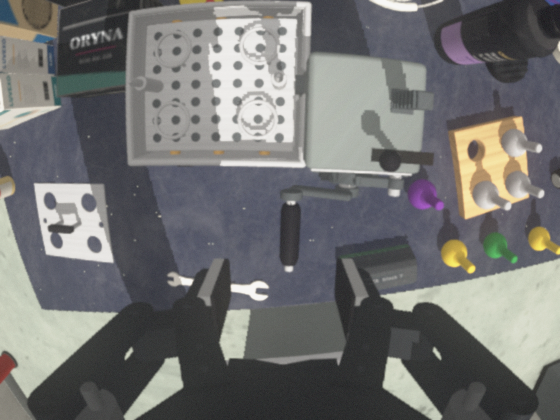

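The wrist view shows the chamber rim with corners at about (132,9), (310,2), (304,165) and (129,166), pin tips at (139,84) and (283,78), the gearbox top, the crank sleeve at (290,236), and the lever leaning with its ball at about (390,160).

```bash
python3 - <<'E'
from h import *
im=cv2.imread('pics/w1.png')[0:200,110:310]
im2=cv2.imread('pics/w1.png')[40:190,285:435]
cv2.imwrite('pics/d.png',np.hstack([cv2.resize(im,(600,600),interpolation=cv2.INTER_CUBIC)]))
np.set_printoptions(precision=1,suppress=True)
T=np.load('pics/w1.npy');print(T[:3,3])
print(fit([(79,89),(79,-89),(-79,-89),(-79,89)],[wonz(T,u,v,140) for u,v in [(132,9),(310,2),(305,165),(129,166)]]))
print(fit([(26,-89),(26,-194),(-79,-194),(-79,-89)],[wonz(T,u,v,172) for u,v in [(310,55),(425,65),(420,178),(308,168)]]))
E
```

```text
[594.2 -20.7 453.3]
(array([634.7,  42.1]), np.float64(-7.697371464933829), array([[ 1. ,  0.1],
       [-0.1,  1. ]]), array([[-4.6, -0.5],
       [-2.2,  1.9],
       [ 2.2,  1.9],
       [ 4.6, -3.4]]))
(array([630.3,  41. ]), np.float64(-7.106083545960177), array([[ 1. ,  0.1],
       [-0.1,  1. ]]), array([[ 2. , -1.2],
       [ 0.5, -0.8],
       [ 1.3,  1.4],
       [-3.8,  0.6]]))
```

View pics/d.png

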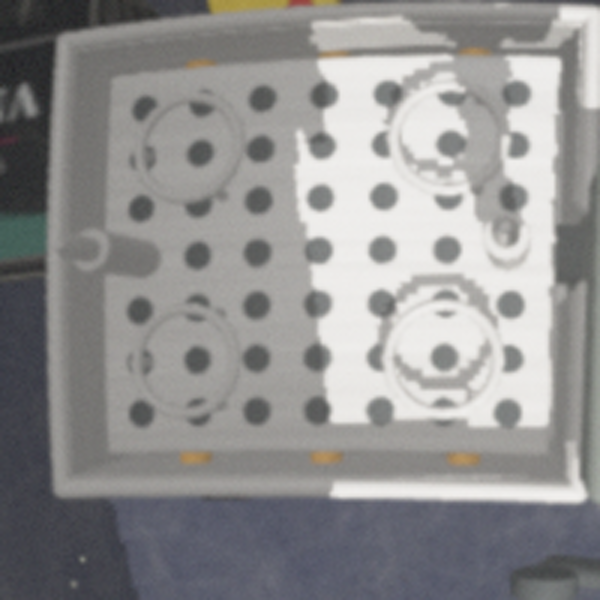

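```bash
python3 - <<'E'
from h import *
np.set_printoptions(precision=1,suppress=True)
T=np.load('pics/w1.npy')
w=lambda l,z:[wonz(T,110+u/3,v/3,z) for u,v in l]
R=w([(190,360),(444,354),(190,148),(446,133)],133);P=w([(93,248),(507,239)],168)
m=[(-37,44),(-37,-44),(37,44),(37,-44),(0,64),(0,-64)]
print(R,P)
print(fit(m,R+P)); print(fit(m[:4],R)); print(fit(m[4:],P))
E
```

```text
[array([602.7,  88.9, 133. ]), array([592.5,   3.3, 133. ]), array([675.4,  80.4, 133. ]), array([665.7,  -5.2, 133. ])] [array([642.1, 104.2, 168. ]), array([624.2, -21. , 168. ])]
(array([633.8,  41.8]), np.float64(-7.214348269057081), array([[ 1. ,  0.1],
       [-0.1,  1. ]]), array([[-0.1,  1.2],
       [-0.9, -0.5],
       [ 0.6,  0.4],
       [-0.8, -1.3],
       [-0.3,  1.1],
       [ 1.5, -0.8]]))
(array([634.1,  41.9]), np.float64(-6.638266083369784), array([[ 1. ,  0.1],
       [-0.1,  1. ]]), array([[-0.3,  0.9],
       [-0.2, -0.8],
       [ 0.5,  0.9],
       [ 0. , -0.9]]))
(array([633.1,  41.6]), np.float64(-8.141362878809876), array([[ 1. ,  0.1],
       [-0.1,  1. ]]), array([[ 0.1,  0.8],
       [-0.1, -0.8]]))
```

```bash

python3 -m creep '[{"slide":[2,-36,0],"roll":-0.5},{"slide":[2,-36,0],"roll":-0.5},{"slide":[2,-36,0],"roll":0},{"slide":[2,-36,0],"roll":0},{"slide":[2,-36,0],"roll":0}]'
python3 -m creep '[{"slide":[2,-36,0],"roll":0,"claw":0.6},{"slide":[2,-36,-20],"roll":0},{"slide":[2,-36,-30],"roll":0},{"slide":[2,-36,-30],"roll":0},{"slide":[1,-37.5,-30],"roll":0}]'
python3 -m creep '[{"slide":[0,0,-40]},{"slide":[0,0,0]}]'
```

```text
invalid input
invalid input
invalid input
```

```bash

python3 -m creep '[{"slide":[2,-36,0],"roll":-0.5,"claw":0.6},{"slide":[2,-36,0],"roll":-0.5,"claw":0.6},{"slide":[2,-36,0],"roll":0,"claw":0.6},{"slide":[2,-36,0],"roll":0,"claw":0.6},{"slide":[2,-36,0],"roll":0,"claw":0.6}]'
python3 -m creep '[{"slide":[2,-36,0],"roll":0,"claw":0.6},{"slide":[2,-36,-20],"roll":0,"claw":0.6},{"slide":[2,-36,-30],"roll":0,"claw":0.6},{"slide":[2,-36,-30],"roll":0,"claw":0.6},{"slide":[1,-37.5,-30],"roll":0,"claw":0.6}]'
python3 -m creep '[{"slide":[0,0,-40],"roll":0,"claw":0.6},{"slide":[0,0,0],"roll":0,"claw":0.6},{"slide":[0,0,0],"roll":0,"claw":0.6}]'
```

```text
time_s: 3.8
tool_pos: [528.3, -195.7, 310.4]
orientation: [180.0, 0.0, -7.2]
contact_force: [-0.1, 1.2, 0.1]
finger_gap: 0.601
gripper_force: 0.0
time_s: 4.42
tool_pos: [536.7, -377.2, 199.4]
orientation: [180.0, 0.0, -7.2]
contact_force: [0.3, 0.2, 0.3]
finger_gap: 0.597
gripper_force: 0.0
time_s: 4.8
tool_pos: [537.7, -375.3, 162.1]
orientation: [180.0, -0.1, -7.1]
contact_force: [-0.2, 0.0, 0.5]
finger_gap: 0.597
gripper_force: 0.0
```

```bash

python3 -m creep '[{"slide":[0,1,-40],"roll":0,"claw":0.6},{"slide":[0,0,-30],"roll":0,"claw":0.6},{"slide":[0,0,-20],"roll":0,"claw":0.6},{"slide":[0,0,-8],"roll":0,"claw":0.6},{"slide":[0,0,0],"roll":0,"claw":0.6}]'
python3 -m creep '[{"slide":[0,0,0],"roll":0,"claw":0.05},{"slide":[0,0,0],"roll":0,"claw":0.05},{"slide":[0,0,0],"roll":0,"claw":0.05},{"slide":[0,0,0],"roll":0,"claw":0.05},{"slide":[0,0,0],"roll":0,"claw":0.05}]' 40
```

```text
time_s: 5.42
tool_pos: [538.3, -373.8, 63.8]
orientation: [179.9, -0.1, -7.0]
contact_force: [0.3, -0.0, -0.2]
finger_gap: 0.601
gripper_force: 0.0
time_s: 6.05
tool_pos: [538.1, -373.7, 63.3]
orientation: [180.0, -0.1, -7.1]
contact_force: [0.2, 1.6, 6.6]
finger_gap: 0.155
gripper_force: 39.0
```

```bash

python3 -m creep '[{"slide":[0,0,30],"roll":0,"claw":0.05},{"slide":[0,0,50],"roll":0,"claw":0.05},{"slide":[0,0,50],"roll":0,"claw":0.05},{"slide":[0,5,50],"roll":0,"claw":0.05},{"slide":[0,30,46],"roll":0,"claw":0.05}]'
python3 -m creep '[{"slide":[12,36,0],"roll":0,"claw":0.05},{"slide":[12,36,0],"roll":0,"claw":0.05},{"slide":[12,36,0],"roll":0,"claw":0.05},{"slide":[12,36,0],"roll":0,"claw":0.05},{"slide":[12,36,0],"roll":0,"claw":0.05}]'
python3 -m creep '[{"slide":[12,36,0],"roll":0,"claw":0.05},{"slide":[12,36,0],"roll":0,"claw":0.05},{"slide":[12,36,0],"roll":0,"claw":0.05},{"slide":[12,36,0],"roll":0,"claw":0.05},{"slide":[12,36,0],"roll":0,"claw":0.05}]'
python3 -m creep '[{"slide":[12,36,0],"roll":0,"claw":0.05},{"slide":[5,24,0],"roll":0,"claw":0.05},{"slide":[0,0,0],"roll":0,"claw":0.05},{"slide":[0,0,0],"roll":0,"claw":0.05}]'
```

```text
time_s: 6.68
tool_pos: [537.3, -339.4, 289.5]
orientation: [180.0, 0.0, -7.2]
contact_force: [0.1, 0.4, -2.3]
finger_gap: 0.15
gripper_force: 39.2
time_s: 7.3
tool_pos: [597.9, -157.4, 288.2]
orientation: [180.0, 0.0, -7.1]
contact_force: [0.7, 0.7, -1.2]
finger_gap: 0.15
gripper_force: 39.4
time_s: 7.92
tool_pos: [657.0, 15.1, 288.2]
orientation: [-179.6, 0.0, -6.2]
contact_force: [0.2, -0.5, -1.6]
finger_gap: 0.152
gripper_force: 39.3
time_s: 8.43
tool_pos: [671.9, 48.0, 288.5]
orientation: [-178.6, 0.0, -3.6]
contact_force: [-0.5, 0.8, -1.0]
finger_gap: 0.148
gripper_force: 39.2
```

```bash
python3 - <<'E'
from h import *
print(get_obs()['qpos'],get_obs()['tool_pos'])
E
```

```text
[ -3.68109802  27.5152778   28.87905792  91.387684     1.43732828
 179.94383628] [671.85847499  47.95565048 288.53853247]
```

```bash

python3 -m creep '[{"slide":[0,0,0],"roll":8,"claw":0.05},{"slide":[0,0,0],"roll":8,"claw":0.05},{"slide":[0,0,0],"roll":0,"claw":0.05},{"slide":[0,0,0],"roll":0,"claw":0.05}]'
```

```text
time_s: 8.93
tool_pos: [671.9, 48.2, 288.7]
orientation: [-178.5, 0.0, 12.2]
contact_force: [0.2, -0.6, -1.5]
finger_gap: 0.15
gripper_force: 39.2
```

```bash

python3 -m creep '[{"slide":[4,16,0],"roll":0,"claw":0.05},{"slide":[0,16.5,0],"roll":0,"claw":0.05},{"slide":[0,0,0],"roll":0,"claw":0.05},{"slide":[0,0,-30],"roll":0,"claw":0.05},{"slide":[0,0,-30],"roll":0,"claw":0.05}]'
python3 -m creep '[{"slide":[0,0,-22],"roll":0,"claw":0.05},{"slide":[0,0,-10],"roll":0,"claw":0.05},{"slide":[0,0,0],"roll":0,"claw":0.05}]'
python3 - <<'E'
from h import *
T=wsave('w2')
print(spot_in('wrist','knob_1'))
E
```

```text
time_s: 9.55
tool_pos: [676.1, 81.7, 228.0]
orientation: [-178.6, -0.0, 12.5]
contact_force: [0.1, -0.4, -1.3]
finger_gap: 0.149
gripper_force: 39.3
time_s: 9.93
tool_pos: [675.9, 81.4, 196.3]
orientation: [-178.5, 0.1, 12.4]
contact_force: [0.2, 0.2, -1.3]
finger_gap: 0.152
gripper_force: 39.3
[{'centre': [478.6, -378.4, 45.2], 'score': 0.87}, {'centre': [686.2, 82.5, 186.7], 'score': 0.66}]
```

View pics/w2.png

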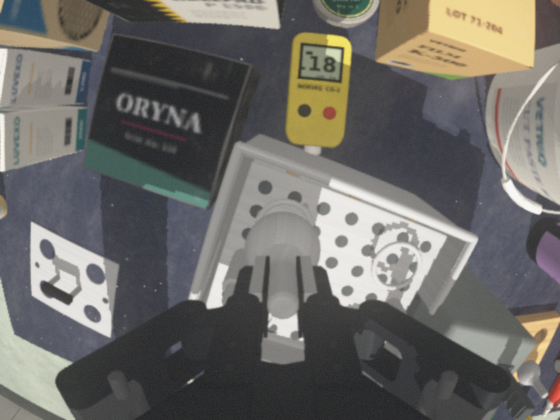

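The held ball at about (283,240) looks concentric with ring 3, whose arc shows behind it. I'll lower it now.

```bash

python3 -m creep '[{"slide":[0,-0.5,-8],"roll":0,"claw":0.05},{"slide":[0,0,-6],"roll":0,"claw":0.05},{"slide":[0,0,-4],"roll":0,"claw":0.05},{"slide":[0,0,0],"roll":0,"claw":0.05}]'

```

```text
time_s: 10.52
tool_pos: [675.9, 80.8, 178.1]
orientation: [-178.5, 0.1, 12.4]
contact_force: [-0.3, 0.5, -1.6]
finger_gap: 0.149
gripper_force: 39.3
```

```bash

for i in 1 2 3; do python3 -m creep '[{"slide":[0,0,-1],"roll":0,"claw":0.05},{"slide":[0,0,0],"roll":0,"claw":0.05}]' | egrep 'pos|contact'; done

```

```text
tool_pos: [676.0, 80.8, 177.6]
contact_force: [-0.5, 0.4, -1.7]
tool_pos: [676.2, 80.8, 176.8]
contact_force: [-0.2, 0.2, -0.4]
tool_pos: [676.3, 80.9, 176.2]
contact_force: [0.8, 0.8, 4.4]
```

```bash

python3 -m creep '[{"slide":[0,0,0],"roll":0,"claw":0.5},{"slide":[0,0,0],"roll":0,"claw":0.5},{"slide":[0,0,0],"roll":0,"claw":0.5},{"slide":[0,0,20],"roll":0,"claw":0.5},{"slide":[0,0,40],"roll":0,"claw":0.5}]'
python3 -m creep '[{"slide":[0,0,50],"roll":0,"claw":0.5},{"slide":[-20,-36,0],"roll":0,"claw":0.5},{"slide":[-20,-36,0],"roll":0,"claw":0.5},{"slide":[-20,-36,0],"roll":0,"claw":0.5},{"slide":[-20,-36,0],"roll":0,"claw":0.5}]'
python3 -m creep '[{"slide":[-20,-36,0],"roll":0,"claw":0.5},{"slide":[-20,-36,0],"roll":0,"claw":0.5},{"slide":[-20,-36,0],"roll":0,"claw":0.5},{"slide":[-20,-36,0],"roll":0,"claw":0.5},{"slide":[-20,-36,0],"roll":0,"claw":0.5}]'
python3 -m creep '[{"slide":[-20,-36,-30],"roll":0,"claw":0.5},{"slide":[-16,-40,-30],"roll":0,"claw":0.5},{"slide":[0,0,-40],"roll":0,"claw":0.5},{"slide":[0,0,0],"roll":0,"claw":0.5}]'
```

```text
time_s: 11.9
tool_pos: [675.3, 80.8, 234.4]
orientation: [-178.5, 0.2, 12.4]
contact_force: [0.1, -0.4, 0.4]
finger_gap: 0.5
gripper_force: 0.0
time_s: 12.52
tool_pos: [595.2, -64.2, 285.5]
orientation: [-178.5, 0.0, 12.4]
contact_force: [-0.4, -0.7, 0.2]
finger_gap: 0.5
gripper_force: 0.0
time_s: 13.15
tool_pos: [495.2, -244.2, 285.5]
orientation: [-178.5, 0.0, 12.4]
contact_force: [0.1, 0.3, 0.3]
finger_gap: 0.503
gripper_force: 0.0
time_s: 13.65
tool_pos: [458.6, -318.5, 183.2]
orientation: [-178.3, 0.2, 12.4]
contact_force: [0.5, 0.5, 0.2]
finger_gap: 0.5
gripper_force: 0.0
```

```bash
python3 - <<'E'
from h import *
print([(round(d['score'],2),[round(x) for x in d['centre']]) for n in ['side','top'] if get_image(n) is not None for d in spot_in(n,'knob_1')])
T=wsave('s2')
im=cv2.imread('pics/s2.png'); cv2.imwrite('pics/s2b.png',np.hstack([im,cv2.resize(get_image('top')[130:240,110:330,::-1],(240,120))]) if 0 else im)
E
```

```text
[(0.7, [364, -365, 39]), (0.69, [465, -390, 50]), (0.68, [359, -281, 38]), (0.6, [359, -475, 34]), (0.58, [461, -218, 33]), (0.54, [455, -325, 49]), (0.73, [626, 30, 119]), (0.44, [675, 83, 166]), (0.44, [459, -209, 39])]
```

```bash

python3 -m creep '[{"slide":[1,-0.5,-40],"roll":0,"claw":0.6},{"slide":[0,0,-40],"roll":0,"claw":0.6},{"slide":[0,0,-25],"roll":0,"claw":0.6},{"slide":[0,0,-14],"roll":0,"claw":0.6},{"slide":[0,0,0],"roll":0,"claw":0.6}]'
python3 -m creep '[{"slide":[0,0,0],"roll":0,"claw":0.05},{"slide":[0,0,0],"roll":0,"claw":0.05},{"slide":[0,0,0],"roll":0,"claw":0.05},{"slide":[0,0,0],"roll":0,"claw":0.05},{"slide":[0,0,0],"roll":0,"claw":0.05}]' 40
python3 -m creep '[{"slide":[0,0,30],"roll":0,"claw":0.05},{"slide":[0,0,50],"roll":0,"claw":0.05},{"slide":[0,0,50],"roll":0,"claw":0.05},{"slide":[0,5,50],"roll":0,"claw":0.05},{"slide":[0,30,46],"roll":0,"claw":0.05}]'
python3 -m creep '[{"slide":[14,36,0],"roll":0,"claw":0.05},{"slide":[14,36,0],"roll":0,"claw":0.05},{"slide":[14,36,0],"roll":0,"claw":0.05},{"slide":[14,36,0],"roll":0,"claw":0.05},{"slide":[14,36,0],"roll":0,"claw":0.05}]'
python3 -m creep '[{"slide":[14,36,0],"roll":0,"claw":0.05},{"slide":[14,36,0],"roll":0,"claw":0.05},{"slide":[14,36,0],"roll":0,"claw":0.05},{"slide":[14,36,0],"roll":0,"claw":0.05},{"slide":[14,36,0],"roll":0,"claw":0.05}]'
python3 -m creep '[{"slide":[3,13,0],"roll":0,"claw":0.05},{"slide":[0,0,0],"roll":0,"claw":0.05},{"slide":[0,0,0],"roll":0,"claw":0.05},{"slide":[0,0,0],"roll":0,"claw":0.05}]'
```

```text
time_s: 14.52
tool_pos: [461.2, -319.6, 66.7]
orientation: [-178.5, 0.0, 12.5]
contact_force: [-0.5, 0.2, 0.8]
finger_gap: 0.598
gripper_force: 0.0
time_s: 15.15
tool_pos: [461.3, -319.7, 67.3]
orientation: [-178.6, -0.0, 12.4]
contact_force: [-0.5, 2.5, 5.6]
finger_gap: 0.153
gripper_force: 39.0
time_s: 15.78
tool_pos: [460.8, -285.4, 293.9]
orientation: [-178.6, 0.0, 12.3]
contact_force: [0.6, -0.0, -0.8]
finger_gap: 0.148
gripper_force: 39.3
time_s: 16.4
tool_pos: [531.3, -103.6, 292.5]
orientation: [-178.6, 0.0, 12.4]
contact_force: [-0.7, -0.3, -0.9]
finger_gap: 0.149
gripper_force: 39.5
time_s: 17.02
tool_pos: [601.4, 76.4, 292.4]
orientation: [-178.6, 0.0, 12.4]
contact_force: [0.5, -0.6, -1.1]
finger_gap: 0.143
gripper_force: 39.5
time_s: 17.52
tool_pos: [603.8, 87.2, 292.8]
orientation: [-178.5, 0.0, 12.4]
contact_force: [-0.7, -0.3, -0.6]
finger_gap: 0.146
gripper_force: 39.3
```

```bash

python3 -m creep '[{"slide":[-1,2,-20],"roll":0,"claw":0.05},{"slide":[0,0,-40],"roll":0,"claw":0.05},{"slide":[0,0,-30],"roll":0,"claw":0.05},{"slide":[0,0,-15],"roll":0,"claw":0.05},{"slide":[0,0,-4],"roll":0,"claw":0.05}]'
for i in 1 2 3 ; do python3 -m creep '[{"slide":[0,0,-1],"roll":0,"claw":0.05},{"slide":[0,0,0],"roll":0,"claw":0.05}]' | egrep 'pos|contact'; done
```

```text
time_s: 18.15
tool_pos: [602.9, 89.9, 183.3]
orientation: [-178.5, 0.0, 12.4]
contact_force: [-0.4, 0.2, -1.4]
finger_gap: 0.147
gripper_force: 39.3
tool_pos: [603.5, 90.3, 183.5]
contact_force: [-0.0, 0.7, -1.1]
tool_pos: [603.1, 90.4, 181.8]
contact_force: [0.1, -0.7, -1.4]
tool_pos: [603.4, 90.4, 181.0]
contact_force: [0.6, 0.4, 2.7]
```

```bash

python3 -m creep '[{"slide":[0,0,0],"roll":0,"claw":0.5},{"slide":[0,0,0],"roll":0,"claw":0.5},{"slide":[0,0,0],"roll":0,"claw":0.5},{"slide":[0,0,20],"roll":0,"claw":0.5},{"slide":[0,0,40],"roll":0,"claw":0.5}]' | egrep 'pos|gap'
python3 -m creep '[{"slide":[0,0,45],"roll":0,"claw":0.5},{"slide":[-10,-36,0],"roll":0,"claw":0.5},{"slide":[-10,-36,0],"roll":0,"claw":0.5},{"slide":[-10,-36,0],"roll":0,"claw":0.5},{"slide":[-10,-36,0],"roll":0,"claw":0.5}]'| egrep 'pos'
python3 -m creep '[{"slide":[-10,-36,0],"roll":0,"claw":0.5},{"slide":[-10,-36,0],"roll":0,"claw":0.5},{"slide":[-10,-36,0],"roll":0,"claw":0.5},{"slide":[-10,-36,0],"roll":0,"claw":0.5},{"slide":[-10,-36,0],"roll":0,"claw":0.5}]'| egrep 'pos'
python3 -m creep '[{"slide":[-10,-38,-0],"roll":0,"claw":0.5},{"slide":[-10,-38,-30],"roll":0,"claw":0.5},{"slide":[-10,-38,-40],"roll":0,"claw":0.5},{"slide":[-12,-38,-30],"roll":0,"claw":0.5},{"slide":[0,0,0],"roll":0,"claw":0.5}]'|egrep 'pos|orient'
python3 - <<'E'
from h import *
get_image('top')
print([(round(d['score'],2),[round(x) for x in d['centre']]) for d in spot_in('top','knob_1')],get_obs()['tool_pos'])
E
```

```text
tool_pos: [602.2, 90.3, 239.6]
finger_gap: 0.504
tool_pos: [562.5, -54.8, 285.5]
tool_pos: [512.5, -234.8, 285.5]
tool_pos: [469.2, -387.1, 182.5]
orientation: [-178.3, 0.2, 12.3]
[(0.67, [463, -209, 39]), (0.66, [674, 84, 164]), (0.59, [599, 89, 162]), (0.55, [365, -266, 37])] [ 470.85159895 -385.70011857  185.51137128]
```

```bash

python3 -m creep '[{"slide":[0,-0.3,-40],"roll":0,"claw":0.6},{"slide":[0,0,-40],"roll":0,"claw":0.6},{"slide":[0,0,-25],"roll":0,"claw":0.6},{"slide":[0,0,-16],"roll":0,"claw":0.6},{"slide":[0,0,0],"roll":0,"claw":0.6}]'|egrep 'pos'
python3 -m creep '[{"slide":[0,0,0],"roll":0,"claw":0.05},{"slide":[0,0,0],"roll":0,"claw":0.05},{"slide":[0,0,0],"roll":0,"claw":0.05},{"slide":[0,0,0],"roll":0,"claw":0.05},{"slide":[0,0,0],"roll":0,"claw":0.05}]' 40|egrep 'pos|grip'
python3 -m creep '[{"slide":[0,0,30],"roll":0,"claw":0.05},{"slide":[0,0,50],"roll":0,"claw":0.05},{"slide":[0,0,50],"roll":0,"claw":0.05},{"slide":[0,5,50],"roll":0,"claw":0.05},{"slide":[0,30,46],"roll":0,"claw":0.05}]'|egrep 'pos'
python3 -m creep '[{"slide":[12,36,0],"roll":0,"claw":0.05},{"slide":[12,36,0],"roll":0,"claw":0.05},{"slide":[12,36,0],"roll":0,"claw":0.05},{"slide":[12,36,0],"roll":0,"claw":0.05},{"slide":[12,36,0],"roll":0,"claw":0.05}]'|egrep 'pos'
python3 -m creep '[{"slide":[13,36,0],"roll":0,"claw":0.05},{"slide":[12,36,0],"roll":0,"claw":0.05},{"slide":[12,36,0],"roll":0,"claw":0.05},{"slide":[12,36,0],"roll":0,"claw":0.05},{"slide":[12,30,0],"roll":0,"claw":0.05}]'|egrep 'pos'
python3 -m creep '[{"slide":[0,0,0],"roll":0,"claw":0.05},{"slide":[0,0,0],"roll":0,"claw":0.05},{"slide":[0,0,0],"roll":0,"claw":0.05}]'
```

```text
tool_pos: [471.4, -385.3, 64.6]
tool_pos: [471.4, -386.2, 65.4]
gripper_force: 39.1
tool_pos: [470.7, -351.7, 291.6]
tool_pos: [531.1, -169.9, 290.4]
tool_pos: [592.1, 4.3, 290.4]
time_s: 25.0
tool_pos: [591.8, 2.1, 290.5]
orientation: [-178.5, 0.0, 12.4]
contact_force: [0.1, -0.9, -1.3]
finger_gap: 0.142
gripper_force: 39.3
```

Ball hangs 29.4 below the TCP, so it should seat at about 178.5.

```bash

python3 -m creep '[{"slide":[0.5,1,-20],"roll":0,"claw":0.05},{"slide":[0,0,-40],"roll":0,"claw":0.05},{"slide":[0,0,-30],"roll":0,"claw":0.05},{"slide":[0,0,-15],"roll":0,"claw":0.05},{"slide":[0,0,-4],"roll":0,"claw":0.05}]'|egrep 'pos'
for i in 1 2 3 ; do python3 -m creep '[{"slide":[0,0,-1],"roll":0,"claw":0.05},{"slide":[0,0,0],"roll":0,"claw":0.05}]' | egrep 'pos|contact'; done
```

```text
tool_pos: [592.4, 3.5, 181.3]
tool_pos: [593.0, 3.9, 181.5]
contact_force: [-0.0, -0.2, -1.7]
tool_pos: [592.6, 4.1, 179.8]
contact_force: [-0.5, 0.5, -2.0]
tool_pos: [592.6, 4.0, 178.9]
contact_force: [-0.7, 0.2, 1.6]
```

```bash

python3 -m creep '[{"slide":[0,0,0],"roll":0,"claw":0.5},{"slide":[0,0,0],"roll":0,"claw":0.5},{"slide":[0,0,0],"roll":0,"claw":0.5},{"slide":[0,0,20],"roll":0,"claw":0.5},{"slide":[0,0,50],"roll":0,"claw":0.5}]' | egrep 'pos|gap'
python3 -m creep '[{"slide":[0,0,45],"roll":0,"claw":0.5},{"slide":[-17,40,0],"roll":10,"claw":0.6},{"slide":[-17,40,0],"roll":10,"claw":0.6},{"slide":[-17,40,0],"roll":10,"claw":0.6},{"slide":[-17,40,0],"roll":10,"claw":0.6}]'| egrep 'pos'
python3 -m creep '[{"slide":[-17,40,-15],"roll":10,"claw":0.6},{"slide":[-17,40,-15],"roll":10,"claw":0.6},{"slide":[-17,40,-15],"roll":10,"claw":0.6},{"slide":[0,0,0],"roll":0,"claw":0.6},{"slide":[0,0,0],"roll":0,"claw":0.6}]'
python3 - <<'E'
from h import *
T=wsave('p1')
print([(round(d['score'],2),[round(x) for x in d['centre']]) for d in spot_in('wrist','hold_down')],get_obs()['qpos'])
E
```

```text
tool_pos: [591.6, 4.1, 247.2]
finger_gap: 0.5
tool_pos: [523.9, 165.1, 293.5]
time_s: 28.25
tool_pos: [473.6, 283.9, 248.7]
orientation: [-178.6, 0.0, 82.4]
contact_force: [-0.5, -1.3, 0.3]
finger_gap: 0.601
gripper_force: 0.0
[(0.61, [451, 352, 3])] [ 21.78120427  15.59649435   4.84856179  80.49559054   0.69573892
 119.45254524]
```

View pics/p1.png

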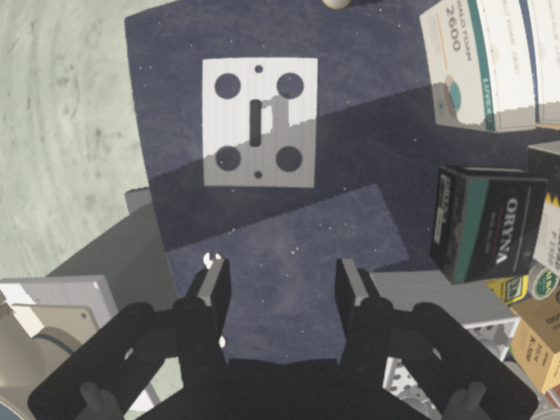

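The plate's corners are at about (203,59), (317,58), (315,188) and (203,186), with the bar from (255,99) to (255,146). The network puts it about 20 mm nearer in x than before, so I'll compute its pose.

```bash
python3 - <<'E'
from h import *
np.set_printoptions(precision=1,suppress=True)
T=np.load('pics/p1.npy');print(T[:3,3])
Q=[wonz(T,u,v,4) for u,v in [(203,59),(317,58),(315,188),(203,186),(259,69),(258,175),(228,86),(290,85),(289,158),(229,158)]]
for q in Q: print(q)
M=[(-68,78),(68,78),(68,-78),(-68,-78),(0,64),(0,-64),(-37,44),(37,44),(37,-44),(-37,-44)]
print(fit(M,Q))
print(wonz(T,255,99,43),wonz(T,255,146,43))
E
```

```text
[487.6 358.4 391.1]
[392.9 440.8   4. ]
[526.5 420.7   4. ]
[505.5 264.9   4. ]
[367.6 285.4   4. ]
[457.7 416.2   4. ]
[438.6 289.7   4. ]
[418.6 401.8   4. ]
[491.  391.9   4. ]
[478.6 305.5   4. ]
[406.6 315.3   4. ]
(array([448.4, 353.2]), np.float64(-8.380238422146268), array([[ 1. ,  0.1],
       [-0.1,  1. ]]), array([[-0.4, -0.5],
       [ 0.5, -0.2],
       [-1.2,  1.2],
       [ 2.1,  0.5],
       [-0. ,  0.4],
       [ 0.4,  0.2],
       [-0.4,  0.3],
       [ 0.4, -0.6],
       [-0. , -1.2],
       [-1.3, -0.3]]))
[452.2 378.8  43. ] [445.  328.6  43. ]
```

```bash

python3 -m creep '[{"slide":[-8,23,-20],"roll":-0.8,"claw":0.5},{"slide":[-8,23,-40],"roll":0,"claw":0.5},{"slide":[-9,23,-50],"roll":0,"claw":0.5},{"slide":[0,0,-30],"roll":0,"claw":0.5},{"slide":[0,0,0],"roll":0,"claw":0.5}]' | egrep 'pos|ori'
python3 -m creep '[{"slide":[0,0,0],"roll":0,"claw":0.5}]' | egrep 'pos|ori'
python3 - <<'E'
from h import *
np.set_printoptions(precision=1,suppress=True)
T=wsave('p2')
print([(round(d['score'],2),[round(x) for x in d['centre']]) for d in spot_in('wrist','hold_down')])
print([wpx(T,p) for p in [(452,378.8,43),(445,328.6,43)]])
E
```

```text
tool_pos: [448.1, 351.8, 106.9]
orientation: [-178.4, 0.2, 81.5]
tool_pos: [449.7, 352.7, 110.1]
orientation: [-178.6, -0.0, 81.5]
[(0.84, [452, 362, 6])]
[array([281.9, 188.8]), array([282.5, 258.4])]
```

View pics/p2.png

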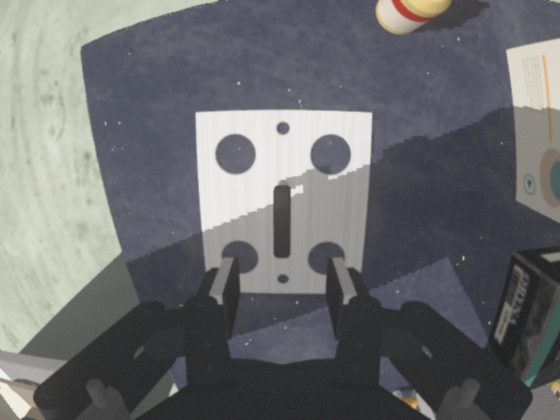

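The bar lies exactly where I predicted it, from (282,186) to (282,258). I'll go down and grip it.

```bash

python3 -m creep '[{"slide":[-1,0.5,-40],"roll":0,"claw":0.5},{"slide":[0,0,-30],"roll":0,"claw":0.5},{"slide":[0,0,-20],"roll":0,"claw":0.5},{"slide":[0,0,0],"roll":0,"claw":0.5},{"slide":[0,0,0],"roll":0,"claw":0.5}]' | egrep 'pos|force'
python3 -m creep '[{"slide":[0,0,0],"roll":0,"claw":0.05},{"slide":[0,0,0],"roll":0,"claw":0.05},{"slide":[0,0,0],"roll":0,"claw":0.05},{"slide":[0,0,0],"roll":0,"claw":0.05},{"slide":[0,0,0],"roll":0,"claw":0.05}]' 70
```

```text
tool_pos: [448.4, 353.8, 20.0]
contact_force: [-1.3, 0.1, 0.2]
gripper_force: 0.0
time_s: 30.45
tool_pos: [447.9, 353.8, 19.7]
orientation: [-178.6, -0.0, 81.6]
contact_force: [-1.3, -0.5, 6.6]
finger_gap: 0.121
gripper_force: 68.9
```

```bash

python3 -m creep '[{"slide":[0,0,20],"roll":0,"claw":0.05},{"slide":[0,0,40],"roll":0,"claw":0.05},{"slide":[0,0,40],"roll":0,"claw":0.05},{"slide":[0,0,50],"roll":0,"claw":0.05},{"slide":[0,0,50],"roll":0,"claw":0.05}]' | egrep 'pos|force'
python3 -m creep '[{"slide":[0,0,50],"roll":1,"claw":0.05},{"slide":[0,0,50],"roll":0,"claw":0.05},{"slide":[18,-34,0],"roll":0,"claw":0.05},{"slide":[18,-34,0],"roll":0,"claw":0.05},{"slide":[18,-34,0],"roll":0,"claw":0.05}]' | egrep 'pos|force'
python3 -m creep '[{"slide":[18,-34,0],"roll":0,"claw":0.05},{"slide":[18,-34,0],"roll":0,"claw":0.05},{"slide":[18,-34,0],"roll":0,"claw":0.05},{"slide":[18,-34,0],"roll":0,"claw":0.05},{"slide":[18,-34,0],"roll":0,"claw":0.05}]' | egrep 'pos|force'
python3 -m creep '[{"slide":[18,-34,0],"roll":0,"claw":0.05},{"slide":[18,-34,0],"roll":0,"claw":0.05},{"slide":[6,-4,0],"roll":0,"claw":0.05},{"slide":[0,0,0],"roll":0,"claw":0.05},{"slide":[0,0,0],"roll":0,"claw":0.05}]'
python3 - <<'E'
from h import *
wsave('q1');print(get_obs()['qpos'])
E
python3 -m creep '[{"slide":[0,-30,0],"roll":0,"claw":0.05},{"slide":[0,-35,0],"roll":0,"claw":0.05},{"slide":[0,-35,0],"roll":0,"claw":0.05},{"slide":[0,-25,0],"roll":0,"claw":0.05},{"slide":[0,0,0],"roll":0,"claw":0.05}]'
python3 -m creep '[{"slide":[0,0,0],"roll":0,"claw":0.05},{"slide":[0,0,0],"roll":0,"claw":0.05}]'|grep pos
python3 - <<'E'
from h import *
wsave('q2');print(get_obs()['qpos'])
a=cv2.imread('pics/q1.png')[:300];b=cv2.imread('pics/q2.png')[:300]
cv2.imwrite('pics/q.png',np.vstack([a,b]))
E
```

```text
tool_pos: [447.1, 353.3, 220.2]
contact_force: [0.9, 0.8, -2.9]
gripper_force: 69.0
tool_pos: [501.7, 250.5, 318.6]
contact_force: [-0.1, 1.4, -1.8]
gripper_force: 69.0
tool_pos: [591.7, 80.4, 318.5]
contact_force: [0.1, 0.2, -2.9]
gripper_force: 69.0
time_s: 32.95
tool_pos: [633.1, 10.5, 318.8]
orientation: [-178.5, 0.0, 82.7]
contact_force: [-0.8, 0.3, -3.0]
finger_gap: 0.128
gripper_force: 69.0
[-6.63797592e+00  2.44676912e+01  2.82434350e+01  9.52235080e+01
  1.23151376e-02  9.06570606e+01]
time_s: 33.62
tool_pos: [633.4, -116.6, 318.4]
orientation: [-178.5, 0.0, 82.6]
contact_force: [-0.0, 1.4, -2.8]
finger_gap: 0.121
gripper_force: 68.9
tool_pos: [633.5, -114.4, 318.8]
[-17.58001018  25.72054566  30.25884861  95.96066291  -0.26490191
  79.71563115]
```

View pics/q.png

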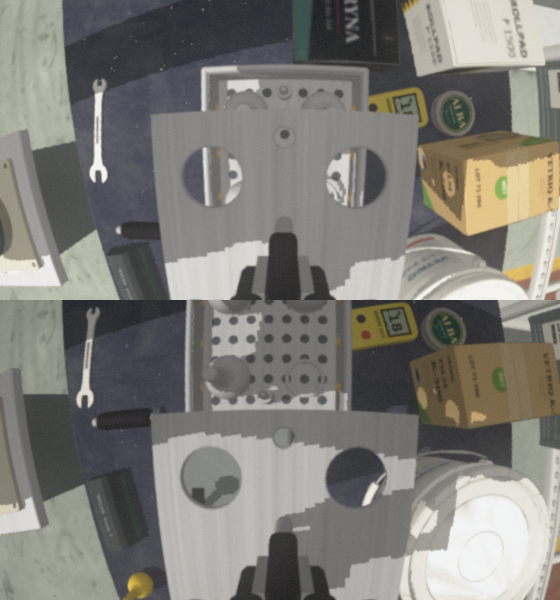

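q1 shows the left post and pin at about (285,90), beyond the plate's pin hole at (284,137). q2 shows the right post and pin at about (265,95), with the hole at (283,137). I'll zoom in on these.

```bash
python3 - <<'E'
from h import *
a=cv2.imread('pics/q1.png')[75:150,235:335];b=cv2.imread('pics/q2.png')[75:150,225:325]
f=lambda i:cv2.resize(i,(800,600),interpolation=cv2.INTER_CUBIC)
f=lambda i:cv2.resize(i[:, :],(400*1,300),interpolation=cv2.INTER_CUBIC)
cv2.imwrite('pics/qz.png',np.vstack([cv2.resize(a,(800,600))[:300] if 0 else cv2.resize(a[:37],(800,296),interpolation=cv2.INTER_CUBIC),cv2.resize(b[:37],(800,296),interpolation=cv2.INTER_CUBIC)]))
E
```

```text
(no output)
```

View pics/qz.png

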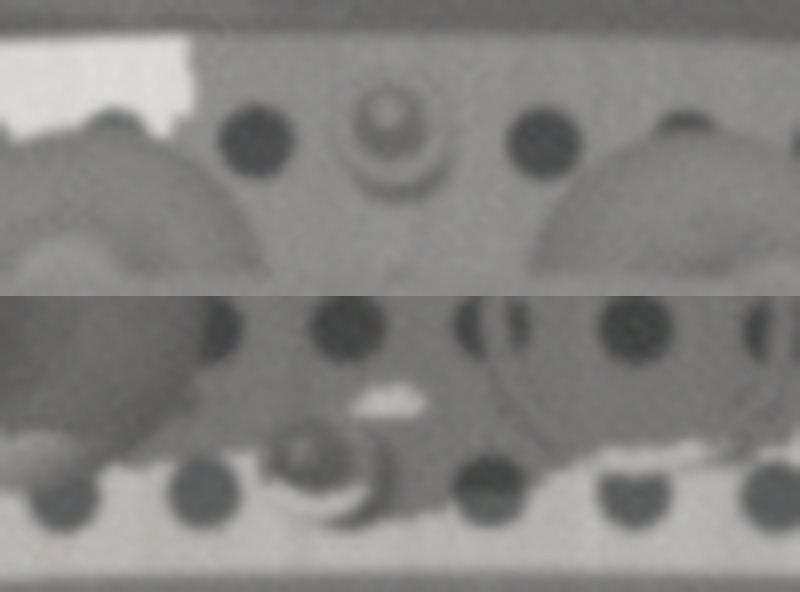

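```bash
python3 - <<'E'
from h import *
np.set_printoptions(precision=1,suppress=True)
T1=np.load('pics/q1.npy');T2=np.load('pics/q2.npy')
a=wonz(T1,283.5,88.8,190);b=wonz(T2,263.1,94.1,190)
print(a,b,np.linalg.norm(a-b),fit([(0,64),(0,-64)],[a,b]))
a2=wonz(T1,284.3,91.5,168);b2=wonz(T2,265,97.5,168)
print(a2,b2,fit([(0,64),(0,-64)],[a2,b2]))
print(wonz(T1,284.5,137,303)-[633.1,10.5,0],wonz(T2,283.5,137,303)-[633.5,-114.4,0])
print(get_obs()['tool_pos'],get_obs()['orientation'])
E
```

```text
[643.2 106.  190. ] [626.5 -21.  190. ] 128.13905478288402 (array([634.8,  42.5]), np.float64(-7.460122946381016), array([[ 1. ,  0.1],
       [-0.1,  1. ]]), array([[-0. , -0.1],
       [ 0. ,  0.1]]))
[643.3 105.2 168. ] [626.1 -22.8 168. ] (array([634.7,  41.2]), np.float64(-7.625860268840205), array([[ 1. ,  0.1],
       [-0.1,  1. ]]), array([[-0.1, -0.6],
       [ 0.1,  0.6]]))
[  9.   63.4 303. ] [  8.6  63.5 303. ]
[ 633.6 -114.5  318.7] [-178.6    0.    82.7]
```

```bash

python3 -m creep '[{"slide":[0.5,35,0],"roll":0,"claw":0.05},{"slide":[0,40,0],"roll":0,"claw":0.05},{"slide":[0,40,0],"roll":0,"claw":0.05},{"slide":[0,30,0],"roll":0,"claw":0.05},{"slide":[0,12.1,0],"roll":0,"claw":0.05}]' | egrep 'pos|force'
python3 -m creep '[{"slide":[0,0,-20],"roll":0,"claw":0.05},{"slide":[0,0,-30],"roll":0,"claw":0.05},{"slide":[0,0,-25],"roll":0,"claw":0.05},{"slide":[0,0,-10],"roll":0,"claw":0.05},{"slide":[0,0,0],"roll":0,"claw":0.05}]'
python3 -m creep '[{"slide":[0,0,0],"roll":0,"claw":0.05},{"slide":[0,0,0],"roll":0,"claw":0.05}]'
```

```text
tool_pos: [633.8, 43.9, 318.8]
contact_force: [-0.7, -0.6, -2.3]
gripper_force: 69.0
time_s: 35.17
tool_pos: [633.9, 41.4, 233.5]
orientation: [-178.5, 0.0, 82.6]
contact_force: [-0.1, 0.3, -3.1]
finger_gap: 0.122
gripper_force: 68.9
time_s: 35.42
tool_pos: [634.4, 41.6, 234.5]
orientation: [-178.6, 0.0, 82.6]
contact_force: [-0.7, 0.8, -3.1]
finger_gap: 0.129
gripper_force: 68.9
```

```bash

python3 -m creep '[{"slide":[-0.2,1,-6],"roll":0,"claw":0.05},{"slide":[0,0,-8],"roll":0,"claw":0.05},{"slide":[0,0,-6],"roll":0,"claw":0.05},{"slide":[0,0,0],"roll":0,"claw":0.05}]' | egrep 'pos|contact'
for i in 1 2 3 4; do python3 -m creep '[{"slide":[0,0,-3],"roll":0,"claw":0.05},{"slide":[0,0,0],"roll":0,"claw":0.05}]' | egrep 'pos|contact'; done
```

```text
tool_pos: [633.5, 42.6, 212.7]
contact_force: [0.8, 0.9, -2.6]
tool_pos: [633.8, 42.6, 210.4]
contact_force: [0.2, 0.5, -3.0]
tool_pos: [633.7, 42.6, 207.3]
contact_force: [0.1, 0.5, -2.6]
tool_pos: [633.7, 42.6, 204.2]
contact_force: [0.1, -0.6, -2.8]
tool_pos: [633.7, 42.6, 201.2]
contact_force: [-0.2, 1.0, -2.4]
```

```bash

for i in 1 2 3; do python3 -m creep '[{"slide":[0,0,-3],"roll":0,"claw":0.05},{"slide":[0,0,0],"roll":0,"claw":0.05}]' | egrep 'pos|contact'; done
for i in 1 2 3; do python3 -m creep '[{"slide":[0,0,-1],"roll":0,"claw":0.05},{"slide":[0,0,0],"roll":0,"claw":0.05}]' | egrep 'pos|contact'; done
```

```text
tool_pos: [633.7, 42.6, 198.2]
contact_force: [0.8, -1.0, -3.0]
tool_pos: [633.7, 42.6, 195.2]
contact_force: [-0.5, -0.5, -1.8]
tool_pos: [633.7, 42.6, 192.2]
contact_force: [-0.3, 0.6, -3.1]
tool_pos: [633.8, 42.6, 191.5]
contact_force: [0.3, 0.1, -3.3]
tool_pos: [633.8, 42.6, 190.4]
contact_force: [-0.2, -0.5, -3.4]
tool_pos: [633.8, 42.6, 189.4]
contact_force: [0.4, 0.9, -2.6]
```

```bash

for i in 1 2 3; do python3 -m creep '[{"slide":[0,0,-1],"roll":0,"claw":0.05},{"slide":[0,0,0],"roll":0,"claw":0.05}]' | egrep 'pos|contact'; done
```

```text
tool_pos: [633.8, 42.6, 188.4]
contact_force: [0.5, -0.4, -2.8]
tool_pos: [633.8, 42.6, 187.5]
contact_force: [-0.9, 0.6, -1.7]
tool_pos: [633.8, 42.6, 186.8]
contact_force: [-0.7, 0.5, 0.0]
```

```bash

python3 -m creep '[{"slide":[0,0,0],"roll":0,"claw":0.4},{"slide":[0,0,0],"roll":0,"claw":0.4},{"slide":[0,0,0],"roll":0,"claw":0.4},{"slide":[0,0,0],"roll":0,"claw":0.4},{"slide":[0,0,20],"roll":0,"claw":0.4}]' | egrep 'pos|contact|gap'
python3 -m creep '[{"slide":[0,0,40],"roll":0,"claw":0.4},{"slide":[0,0,40],"roll":0,"claw":0.0},{"slide":[-25,-36,30],"roll":0,"claw":0.0},{"slide":[-25,-36,0],"roll":0,"claw":0.0},{"slide":[-25,-36,0],"roll":0,"claw":0.0}]' | egrep 'pos|contact|gap'
python3 -m creep '[{"slide":[0,-40,0],"roll":0,"claw":0},{"slide":[0,0,0],"roll":0,"claw":0.0},{"slide":[0,0,0],"roll":0,"claw":0.0}]' | egrep 'pos|contact|gap'
python3 - <<'E'
from h import *
np.set_printoptions(precision=1,suppress=True)
T=wsave('l1')
print([(n,round(d['score'],2),[round(x) for x in d['centre']],wpx(T,d['centre'])) for n in ['lever_knob','hold_down','knob_1'] for d in spot_in('wrist',n)])
print(wpx(T,(552.4,-101.9,208)))
E
```

```text
tool_pos: [633.2, 42.6, 205.4]
contact_force: [0.4, -0.0, 0.1]
finger_gap: 0.402
tool_pos: [558.1, -66.3, 316.9]
contact_force: [0.5, -0.7, 0.9]
finger_gap: -0.001
tool_pos: [558.9, -105.2, 316.5]
contact_force: [0.5, -0.7, 0.2]
finger_gap: -0.001
[('lever_knob', 0.75, [522, -106, 159], array([248.3, 198.8])), ('hold_down', 0.77, [627, 17, 174], array([346.5,  53.7])), ('knob_1', 0.98, [365, -267, 33], array([178.8, 287.9])), ('knob_1', 0.69, [470, -206, 39], array([234. , 248.8])), ('knob_1', 0.67, [595, -2, 166], array([312.1,  78.9])), ('knob_1', 0.63, [680, 72, 164], array([391.4,  -1.2])), ('knob_1', 0.61, [367, -356, 80], array([186.3, 349.6]))]
[276.9 205.5]
```

View pics/l1.png

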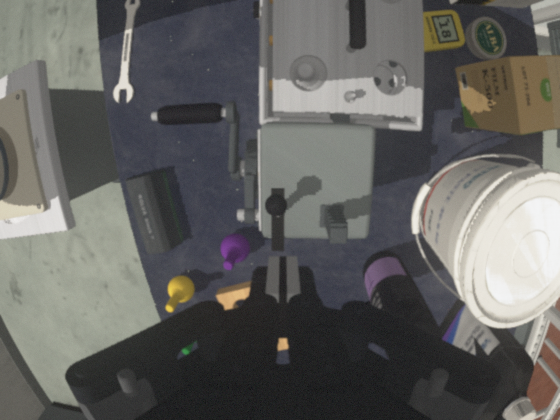

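The lever's ball is at (276,204), exactly where I predicted it, and the plate lies flat on the tray. Next I'll push the lever to release.

```bash

python3 -m creep '[{"slide":[-2,37,0],"roll":0,"claw":0},{"slide":[0,0,-40],"roll":0,"claw":0},{"slide":[0,0,-40],"roll":0,"claw":0},{"slide":[0,0,-30],"roll":0,"claw":0},{"slide":[0,0,-8],"roll":0,"claw":0}]' | egrep 'pos|contact|gap'
python3 -m creep '[{"slide":[0,0,0],"roll":0,"claw":0},{"slide":[-1,-8,0],"roll":0,"claw":0},{"slide":[-1,-8,0],"roll":0,"claw":0},{"slide":[-1,-8,0],"roll":0,"claw":0},{"slide":[-1,-8,0],"roll":0,"claw":0}]' | egrep 'pos|contact|gap'
python3 -m creep '[{"slide":[-1,-8,0],"roll":0,"claw":0},{"slide":[-1,-8,0],"roll":0,"claw":0},{"slide":[-1,-7,0],"roll":0,"claw":0},{"slide":[0,0,0],"roll":0,"claw":0}]' | egrep 'pos|contact|gap'
```

```text
tool_pos: [556.1, -67.5, 197.0]
contact_force: [0.0, -0.2, 0.3]
finger_gap: 0.001
tool_pos: [552.8, -101.1, 198.9]
contact_force: [0.4, 2.0, 1.4]
finger_gap: -0.002
tool_pos: [549.7, -124.1, 198.3]
contact_force: [0.2, -0.0, -0.1]
finger_gap: 0.003
```

```bash

for i in 1 2 3; do python3 -m creep '[{"slide":[-0.4,-3,0],"roll":0,"claw":0},{"slide":[0,0,0],"roll":0,"claw":0}]' | egrep 'pos|contact'; done
```

```text
tool_pos: [549.3, -126.4, 198.4]
contact_force: [-0.5, 1.2, -1.1]
tool_pos: [549.0, -129.4, 198.4]
contact_force: [1.0, 1.5, -1.7]
tool_pos: [548.6, -131.7, 198.4]
contact_force: [1.0, 5.7, -2.6]
```

```bash

python3 -m creep '[{"slide":[1,8,0],"roll":0,"claw":0},{"slide":[0,0,30],"roll":0,"claw":0},{"slide":[0,0,50],"roll":0,"claw":0},{"slide":[-8,12,10],"roll":-9.8,"claw":0.6},{"slide":[-8,12,0],"roll":-9.8,"claw":0.6}]' | egrep 'pos|contact|gap'
python3 -m creep '[{"slide":[-8,12,0],"roll":-9.8,"claw":0.6},{"slide":[-8,12,0],"roll":-9.8,"claw":0.6},{"slide":[-8,12,0],"roll":-9.8,"claw":0.6},{"slide":[-8,12,0],"roll":-9.8,"claw":0.6},{"slide":[-8,12,0],"roll":-9.8,"claw":0.6}]' | egrep 'pos|contact|gap'
python3 -m creep '[{"slide":[-8,12,0],"roll":-9.8,"claw":0.6},{"slide":[-10,12,0],"roll":-9.8,"claw":0.6},{"slide":[0,0,-30],"roll":0,"claw":0.6},{"slide":[0,0,0],"roll":0,"claw":0.6},{"slide":[0,0,0],"roll":0,"claw":0.6}]' 60
python3 - <<'E'
from h import *
np.set_printoptions(precision=1,suppress=True)
T=wsave('c1')
print([(n,round(d['score'],2),[round(x) for x in d['centre']],wpx(T,d['centre'])) for n in ['lever_knob','crank_grip'] for d in spot_in('wrist',n)])
print(wpx(T,(545.8,-152.3,208)),wpx(T,(552.4,-101.9,208)), wpx(T,(473.9,-16.1,154)),get_obs()['qpos'])
E
```

```text
tool_pos: [533.9, -100.5, 289.9]
contact_force: [0.5, 0.1, -0.7]
finger_gap: 0.422
tool_pos: [493.4, -40.1, 288.8]
contact_force: [0.4, 1.1, 0.8]
finger_gap: 0.605
time_s: 45.38
tool_pos: [475.9, -16.5, 259.5]
orientation: [-178.6, -0.0, -5.6]
contact_force: [-0.5, 0.6, 0.3]
finger_gap: 0.598
gripper_force: 0.0
[('lever_knob', 0.73, [602, 91, 173], array([126.6,  70.3])), ('lever_knob', 0.63, [527, -128, 162], array([422.8, 137.9])), ('lever_knob', 0.6, [594, -118, 185], array([415.3,  46.3])), ('crank_grip', 0.7, [479, -16, 155], array([284.8, 207.2])), ('crank_grip', 0.6, [568, -74, 173], array([354.2,  86.2]))]
[479.3 116. ] [410.9 105.5] [284.9 212.9] [-13.    7.1  -4.6  78.4   1.4 172.6]
```

View pics/c1.png

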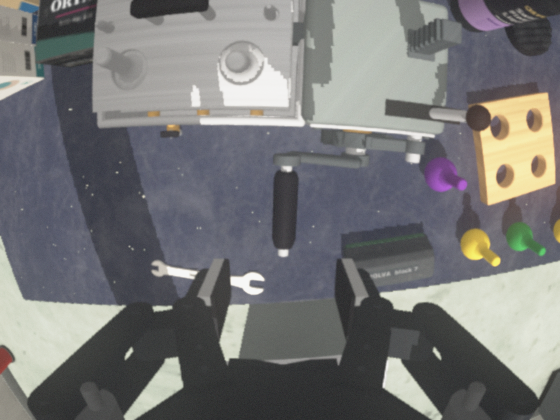

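The lever's ball is at (479,117), which matches the predicted release position, and the crank sleeve's middle at (285,208) matches too. I'll grip the crank now.

```bash

python3 -m creep '[{"slide":[-1,0,-40],"roll":0,"claw":0.6},{"slide":[0,0,-40],"roll":0,"claw":0.6},{"slide":[0,0,-34],"roll":0,"claw":0.6},{"slide":[0,0,-20],"roll":0,"claw":0.6},{"slide":[0,0,0],"roll":0,"claw":0.6}]' | egrep 'pos|contact|gap'
python3 -m creep '[{"slide":[0,0,0],"roll":0,"claw":0.05},{"slide":[0,0,0],"roll":0,"claw":0.05},{"slide":[0,0,0],"roll":0,"claw":0.05},{"slide":[0,0,0],"roll":0,"claw":0.05}]' 60
```

```text
tool_pos: [474.2, -16.4, 123.9]
contact_force: [-0.6, -0.5, 1.1]
finger_gap: 0.597
time_s: 46.65
tool_pos: [475.2, -15.3, 125.5]
orientation: [-178.4, -0.1, -5.5]
contact_force: [1.0, 7.4, 0.3]
finger_gap: 0.212
gripper_force: 58.4
```

```bash
python3 - <<'E'
import numpy as np
th=[0,-.1,-.2,-.25]+list(np.arange(-.15,2.71,.15))+[2.73]
f=lambda t:np.array([-65*np.sin(np.radians(-68)+t)*.1298,-65*np.sin(np.radians(-68)+t)*.9915,65*np.cos(np.radians(-68)+t)])
for a,b in zip(th,th[1:]): print(round(b,2),(f(b)-f(a)).round(1),(f(b)-f(0)+[475.2,-15.8,125.5]).round(1))
E
```

```text
-0.1 [ 0.3  2.1 -6.1] [475.5 -13.7 119.4]
-0.2 [ 0.2  1.5 -6.3] [475.7 -12.2 113. ]
-0.25 [ 0.1  0.5 -3.2] [475.7 -11.7 109.8]
-0.15 [-0.2 -1.2  6.4] [475.6 -12.9 116.2]
0.0 [-0.4 -2.9  9.3] [475.2 -15.8 125.5]
0.15 [-0.6 -4.3  8.7] [474.6 -20.1 134.2]
0.3 [-0.7 -5.5  8. ] [473.9 -25.6 142.2]
0.45 [-0.9 -6.6  7.1] [473.  -32.2 149.3]
0.6 [-1.  -7.6  6. ] [472.  -39.9 155.3]
0.75 [-1.1 -8.4  4.8] [470.9 -48.3 160. ]
0.9 [-1.2 -9.   3.4] [469.8 -57.3 163.5]
1.05 [-1.2 -9.4  2. ] [468.5 -66.8 165.5]
1.2 [-1.3 -9.6  0.6] [467.3 -76.4 166.1]
1.35 [-1.3 -9.6 -0.9] [466.  -86.  165.3]
1.5 [-1.2 -9.4 -2.3] [464.8 -95.4 163. ]
1.65 [-1.2 -8.9 -3.7] [ 463.6 -104.3  159.3]
1.8 [-1.1 -8.3 -5. ] [ 462.5 -112.6  154.3]
1.95 [-1.  -7.5 -6.2] [ 461.5 -120.1  148.1]
2.1 [-0.8 -6.5 -7.2] [ 460.7 -126.6  140.9]
2.25 [-0.7 -5.3 -8.1] [ 460.  -131.9  132.7]
2.4 [-0.5 -4.  -8.8] [ 459.5 -135.9  123.9]
2.55 [-0.4 -2.7 -9.4] [ 459.1 -138.6  114.5]
2.7 [-0.2 -1.3 -9.7] [ 459.  -139.9  104.9]
2.73 [-0.  -0.1 -1.9] [ 458.9 -140.   102.9]
```

```bash

python3 -m creep '[{"slide":[0.3,2.1,-6.1],"roll":0,"claw":0.05},{"slide":[0.2,1.5,-6.3],"roll":0,"claw":0.05},{"slide":[0.1,0.5,-3.2],"roll":0,"claw":0.05},{"slide":[0,0,0],"roll":0,"claw":0.05},{"slide":[0,0,0],"roll":0,"claw":0.05}]'
```

```text
time_s: 47.28
tool_pos: [475.7, -11.1, 110.4]
orientation: [-178.4, -0.1, -5.5]
contact_force: [-1.9, 7.6, 7.9]
finger_gap: 0.211
gripper_force: 59.1
```

```bash

python3 -m creep '[{"slide":[-0.2,-1.2,6.4],"roll":0,"claw":0.05},{"slide":[-0.4,-2.9,9.3],"roll":0,"claw":0.05},{"slide":[-0.6,-4.3,8.7],"roll":0,"claw":0.05},{"slide":[0,0,0],"roll":0,"claw":0.05}]'

```

```text
time_s: 47.78
tool_pos: [474.5, -20.8, 135.6]
orientation: [-178.5, -0.2, -5.6]
contact_force: [-3.9, 2.3, 8.7]
finger_gap: 0.215
gripper_force: 59.6
```

```bash

python3 -m creep '[{"slide":[-0.7,-5.5,8],"roll":0,"claw":0.05},{"slide":[-0.9,-6.6,7.1],"roll":0,"claw":0.05},{"slide":[-1,-7.6,6],"roll":0,"claw":0.05},{"slide":[-1.1,-8.4,4.8],"roll":0,"claw":0.05},{"slide":[0,0,0],"roll":0,"claw":0.05}]' | egrep 'pos|force|gap'
python3 -m creep '[{"slide":[-1.2,-9,3.4],"roll":0,"claw":0.05},{"slide":[-1.2,-9.4,2],"roll":0,"claw":0.05},{"slide":[-1.3,-9.6,0.6],"roll":0,"claw":0.05},{"slide":[-1.3,-9.6,-0.9],"roll":0,"claw":0.05},{"slide":[0,0,0],"roll":0,"claw":0.05}]'| egrep 'pos|force|gap'

```

```text
tool_pos: [470.6, -50.7, 160.3]
contact_force: [-0.9, -6.7, 1.8]
finger_gap: 0.214
gripper_force: 59.3
tool_pos: [465.7, -87.8, 163.8]
contact_force: [4.8, -5.3, -13.3]
finger_gap: 0.213
gripper_force: 59.6
```

```bash

python3 -m creep '[{"slide":[-1.2,-9.4,-3],"roll":0,"claw":0.05},{"slide":[-1.2,-8.9,-4.2],"roll":0,"claw":0.05},{"slide":[-1.1,-8.3,-5],"roll":0,"claw":0.05},{"slide":[-1,-7.5,-6.2],"roll":0,"claw":0.05},{"slide":[0,0,0],"roll":0,"claw":0.05}]' | egrep 'pos|force|gap'
python3 -m creep '[{"slide":[-0.8,-6.5,-7.2],"roll":0,"claw":0.05},{"slide":[-0.7,-5.3,-8.1],"roll":0,"claw":0.05},{"slide":[0,0,0],"roll":0,"claw":0.05}]'| egrep 'pos|force|gap'

```

```text
tool_pos: [461.2, -120.7, 145.2]
contact_force: [6.6, 0.2, -12.0]
finger_gap: 0.218
gripper_force: 59.7
tool_pos: [459.8, -131.7, 129.8]
contact_force: [7.8, 3.6, -11.2]
finger_gap: 0.214
gripper_force: 59.7
```

```bash

python3 -m creep '[{"slide":[-0.5,-4,-8.8],"roll":0,"claw":0.05},{"slide":[-0.4,-2.7,-9.4],"roll":0,"claw":0.05},{"slide":[0,-0.8,-5],"roll":0,"claw":0.05},{"slide":[0,0,0],"roll":0,"claw":0.05}]' | egrep 'pos|force|gap'
for i in 1 2 3; do python3 -m creep '[{"slide":[0,-0.2,-2],"roll":0,"claw":0.05},{"slide":[0,0,0],"roll":0,"claw":0.05}]' | egrep 'pos|contact'; done

```

```text
tool_pos: [458.9, -138.6, 106.9]
contact_force: [6.2, 6.4, -8.7]
finger_gap: 0.219
gripper_force: 59.8
tool_pos: [458.9, -138.8, 105.2]
contact_force: [6.4, 6.2, -8.9]
tool_pos: [458.9, -138.9, 103.7]
contact_force: [5.5, 7.1, -3.5]
tool_pos: [459.1, -139.1, 102.9]
contact_force: [-0.2, 10.4, 10.7]
```

```bash

python3 -m creep '[{"slide":[0,0,0],"roll":0,"claw":0.5},{"slide":[0,0,0],"roll":0,"claw":0.5},{"slide":[0,0,0],"roll":0,"claw":0.5},{"slide":[0,0,0],"roll":0,"claw":0.5},{"slide":[0,0,20],"roll":0,"claw":0.5}]' | egrep 'pos|contact|gap'
python3 -m creep '[{"slide":[0,0,50],"roll":0,"claw":0.5},{"slide":[0,0,60],"roll":0,"claw":0.0},{"slide":[0,0,57],"roll":0,"claw":0.0},{"slide":[30,-20,0],"roll":0,"claw":0.0},{"slide":[30,-20,0],"roll":0,"claw":0.0}]' | egrep 'pos|contact|gap'
python3 -m creep '[{"slide":[21,-14,0],"roll":0,"claw":0},{"slide":[0,0,-40],"roll":0,"claw":0},{"slide":[0,0,-36],"roll":0,"claw":0},{"slide":[0,0,-16],"roll":0,"claw":0},{"slide":[0,0,0],"roll":0,"claw":0}]' 
python3 - <<'E'
from h import *
wsave('e1')
cv2.imwrite('pics/e1t.png',np.hstack([cv2.imread('pics/e1.png')[:300], ]))
E
```

```text
tool_pos: [457.6, -140.1, 120.6]
contact_force: [0.8, -0.6, -0.8]
finger_gap: 0.5
tool_pos: [519.3, -180.9, 289.6]
contact_force: [0.6, 0.1, -1.1]
finger_gap: -0.001
time_s: 53.15
tool_pos: [538.8, -194.2, 195.2]
orientation: [-178.5, 0.2, -5.6]
contact_force: [0.2, 0.0, 0.6]
finger_gap: 0.0
gripper_force: 0.0
```

View pics/e1.png

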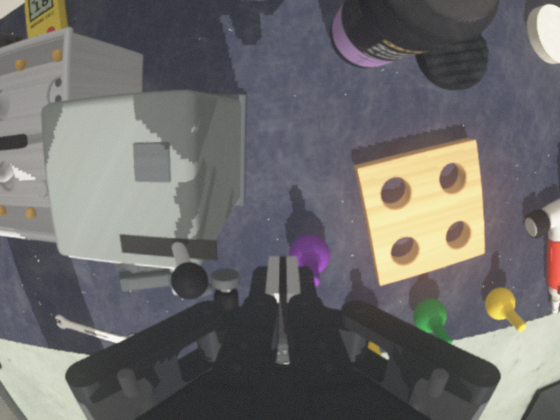

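The lever's ball is at (190,280), left of the shut fingers at (282,280), and the tray is down. I'll push the lever back.

```bash

python3 -m creep '[{"slide":[1,8,0],"roll":0,"claw":0},{"slide":[1,8,0],"roll":0,"claw":0},{"slide":[1,8,0],"roll":0,"claw":0},{"slide":[1,8,0],"roll":0,"claw":0},{"slide":[1,8,0],"roll":0,"claw":0}]' | egrep 'pos|contact'
python3 -m creep '[{"slide":[1,8,0],"roll":0,"claw":0},{"slide":[1,6,0],"roll":0,"claw":0},{"slide":[0,0,0],"roll":0,"claw":0}]' | egrep 'pos|contact'
for i in 1 2 3 4; do python3 -m creep '[{"slide":[0.4,3,0],"roll":0,"claw":0},{"slide":[0,0,0],"roll":0,"claw":0}]' | egrep 'pos|contact'; done
```

```text
tool_pos: [544.5, -153.8, 196.6]
contact_force: [-0.6, -1.9, 2.4]
tool_pos: [546.4, -139.7, 196.3]
contact_force: [-0.0, -0.5, 0.2]
tool_pos: [546.8, -137.3, 196.3]
contact_force: [-0.1, -0.9, 0.4]
tool_pos: [547.2, -134.3, 196.3]
contact_force: [0.0, -0.8, -1.2]
tool_pos: [547.6, -131.2, 196.4]
contact_force: [-0.8, -1.7, -0.4]
tool_pos: [548.1, -128.2, 196.5]
contact_force: [0.3, -0.0, -1.5]
```

```bash

for i in 1 2 3; do python3 -m creep '[{"slide":[0.4,2,0],"roll":0,"claw":0},{"slide":[0,0,0],"roll":0,"claw":0}]' | egrep 'pos|contact'; done
```

```text
tool_pos: [548.4, -126.3, 196.4]
contact_force: [-0.0, -0.5, -1.9]
tool_pos: [548.8, -124.3, 196.4]
contact_force: [0.6, -1.6, -1.8]
tool_pos: [549.2, -122.5, 196.4]
contact_force: [-0.9, -3.8, -2.5]
```

```bash

for i in 1; do python3 -m creep '[{"slide":[0.2,2,0],"roll":0,"claw":0},{"slide":[0,0,0],"roll":0,"claw":0}]' | egrep 'pos|contact'; done
python3 -m creep '[{"slide":[-1,-10,0],"roll":0,"claw":0},{"slide":[0,0,40],"roll":0,"claw":0},{"slide":[0,0,60],"roll":0,"claw":0},{"slide":[-30,-10,20],"roll":0,"claw":0},{"slide":[-30,30,0],"roll":0,"claw":0}]' | egrep 'pos|contact'
python3 -m creep '[{"slide":[0,30,0],"roll":0,"claw":0},{"slide":[0,30,0],"roll":0,"claw":0},{"slide":[0,20,0],"roll":0,"claw":0},{"slide":[0,0,0],"roll":0,"claw":0},{"slide":[0,0,0],"roll":0,"claw":0}]' | egrep 'pos|contact'
python3 - <<'E'
from h import *
np.set_printoptions(precision=1,suppress=True)
T=wsave('f1');R=lambda p:np.array([634.8+.9915*p[0]+.1298*p[1],42.2-.1298*p[0]+.9915*p[1],p[2]])
print('lever hold/rel',wpx(T,R((-63,-153.6,208))),wpx(T,R((-63,-204.4,208))))
for z in (172-76,172): print(z,[wpx(T,R((x,y,z))).round() for x,y in [(68,78),(68,-78),(-68,-78),(-68,78)]])
for x,y in [(-37,44),(-37,-44),(37,44)]: print('shank top',wpx(T,R((x,y,209-75.6))))
print(get_obs()['time_s'])
E
```

```text
tool_pos: [549.3, -121.9, 196.4]
contact_force: [-2.0, -10.7, -2.3]
tool_pos: [488.7, -111.6, 317.8]
contact_force: [-0.0, 0.4, 0.3]
tool_pos: [488.5, -30.7, 316.5]
contact_force: [0.3, 0.6, -0.2]
lever hold/rel [369.1 123.1] [428.4 129.2]
96 [array([149.,  11.]), array([282.,   3.]), array([277., 121.]), array([146., 121.])]
172 [array([119.,  -8.]), array([279., -23.]), array([274., 123.]), array([114., 125.])]
shank top [159.7  92.6]
shank top [242.4  90.2]
shank top [162.3  24.9]
57.5
```

View pics/f1.png

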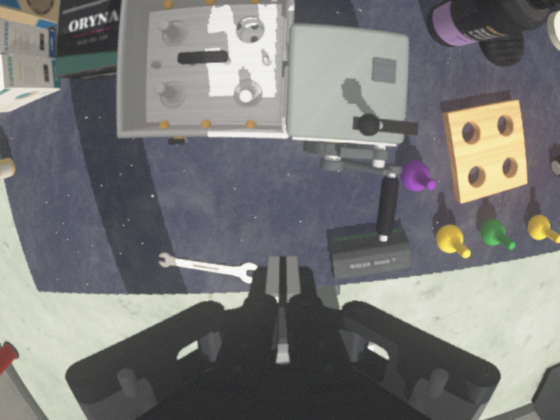

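The lever's ball at (369,124) matches hold. The plate lies flat at the lowered height, with the knob shanks through its openings, and the bystanders haven't moved. I'm handing in.

```bash
python3 -c "
from plant import *
print(job_done())"
```

```text
the job is handed in; nothing more can be done
None
```

I handed the job in at about 57.5 s: three knobs stand in the rings, the hold-down plate lies flush over the pins, the tray is fully down and the pawl lever is back at hold; the hand-in returned no verdict.

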